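Log in reagent bottles with a bar-code scanner and set them out

ROBOT

A 6-joint arm with a two-finger parallel gripper is mounted at the origin on a cart in front of the work surface, level with it; the furniture and walls round the work are solid. World frame = base frame: x ahead of the robot, y to its left, z up, the work surface at z = 0. Lengths are in m, angles in rad, forces in N, time in s.
With the tool pointing down it reaches from about 0.35 to 0.95 m from the base axis. Payload 17.4 kg.
Tool frame: the origin (TCP) lies at the very end of the fingers, on their centre line; the grasp point (between the pads) lies 19 mm behind it (robot.grip_depth is the z of the grasp point in the tool frame, in m); z points along the fingers, y is the line along which they close (so a half turn about z gives the same grasp; the last joint's range is limited). The gripper opens to 93 mm and grips with 3 to 60 N. Pads are 15 mm wide; open, the fingers measure 128 mm over their backs; the gripper's body (75 mm by 188 mm) begins 65 mm behind the grasp point.
Start: joints at [1.286, 0.116, 1.442, -0, 1.584, -0.038], TCP at [0.165, 0.655, 0.197] pointing down, gripper open.
Joint ranges: [-2.83, 2.83], [-0.83, 2.19], [0.07, 2.5], [-1.14, 4.28], [0.01, 3], [-2.97, 2.97]. Speed limits (rad/s): [1.89, 1.89, 2.22, 3.14, 3.14, 3.14].

INTERFACE

Orientations are given as [roll, pitch, yaw] about the fixed x, y, z axes, in that order (R = Rz(yaw) Ry(pitch) Rx(roll)).
In Python, from plant import robot gives the robot as it stands.
- The arm moves only by the tool step_arm, never from a script. Its arguments are lists of equal length, an entry for each row: "dp": the shift along the world's x, y, z as a fraction of full scale, a list of three; "angular": the turn, a rotation vector about the world's x, y, z as a fraction of full scale, a list of three; "gripper": the opening, from 0 (shut) to 1 (fully open). In form: {"dp": [[tx, ty, tz], ...], "angular": [[ax, ay, az], ...], "gripper": [gripper, ...]}. A call has 1 to 5 rows; each row shifts and turns the commanded pose from where the row before left it; what a row does not reach is not made up. Full scale, the value 1, is 0.25 m for a shift and 0.08 rad for a turn. A row lasts 1/8 s, in which the tool goes at most 62.5 mm and 10.7 degrees, less where a joint would pass 70% of its speed; a pose out of reach is approached as far as the arm can. A call with a number of a shift or a turn outside -1 to 1 is refused whole. A call with a gripper value outside its range is refused whole. The fingers move at their own pace and stop on an object; the grip force is fixed at half the most. Time passes only in rows, so rows that do not move let the fingers close. It gives the time, the measured TCP pose, the force, the opening and the grip force at its end, in the units of the state.
- robot.observe(): the state, without advancing time (a new reading comes with each control period).
- robot.get_image(name): name is "scene" or "top" or "wrist"; returns a dict with "color" (480x640x3 uint8, blue, green, red), "range_z" (480x640 float32, m along the optical axis (not along the pixel's ray), 0 where there is no reading), "vertical_fov" (degrees; the focal length in pixels is half the picture's height over the tangent of half this angle, whatever the lens; pixels are square), "cx", "cy" (the principal point, pixels), "k1" (the pictures are not rectified: a ray, as slopes to the right and down, at radius r is drawn at 1 + k1 r^2 times it, then the intrinsics apply), "R" (3x3) and "t" (3): a world point X has camera coordinates R X + t; the wrist camera has in their place "mount" (4x4, takes a point from camera to tool coordinates, whose origin is the TCP and whose axes are the flange's). Camera axes: x right, y down, z forward; pixel columns grow to the right and rows downward; lengths in m; the calibration is good to about 2 mm. A picture is of the moment at which its call begins: read the wrist's pose just before it.
- robot.job_done(): hands the job in; it is judged then, once.
Trained networks look in the newest picture that a camera, given by its name, has taken for a name from the list of things; names that differ only in an ending like _2 or _b are one class to them, and where a whole thing is asked for, a point or a joint stands for the part that bears it (a point fixed in the world has none). Each returns a list of dicts, best first, with "score" (0 to 1); they miss things now and then, are a little off and sometimes report something else, mostly with a low value. They report only what shows in the picture. A call takes as long as a camera call. They do not tell look-alikes from the thing itself.
- robot.find_in(camera, query): "point" ([column, row] in pixels, amid what is visible of it).
- robot.mark_of(camera, query): "point" ([column, row] in pixels: a listed point, or the origin of a listed thing).
The state is a dict: "t": time; "qpos": joint angles; "dq": joint speeds; "effort": joint torques, N m; "tool_pos": TCP position; "ee_rot": TCP orientation; "ft_force": force on the tool from outside, world axes, zero at the start; "moment": the same for the moment, N m; "gripper_width": finger opening in m; "grip_force": force on a finger pad.
Only numpy, scipy, OpenCV 4.12 (cv2) and the standard library are available. Lean on these libraries where they do the work, as an engineer would, in place of code of your own. Each camera call takes 0.05 s, during which the arm holds its last target. There are 200 camera calls.

TASK

Log in the reagent bottles that are here: take the scanner from its charging pad and aim its window squarely at the middle of each bottle's bar-code label from about 5 cm, holding it steady there for three seconds, first the red-capped bottle, then the yellow, then the blue (any of them may be missing today). Put the scanner back on the middle of its pad as it lay, and see that the bottles end up standing upright with their labels to the front: red centred in front of the timer's display with 3 cm of clear space between them, blue centred in front of the tape roll (on the robot's side) with the same 3 cm, and yellow midway on the line between timer and tape roll. Do not shift the timer, the tape roll or the other things lying about.

Things in the scene. Friction and masses are not known exactly. Their poses are not given: they have to be found in the camera images.
- red_center (a point): reagent bottle with a red screw cap: square white body 50 x 50 mm wide and 66 mm tall, cap 36 mm across on top, 90 mm tall in all, about 0.15 kg, weighted base; this point is its centre, half-way up, 45 mm above its underside (grip the body there or slightly lower, across two flat sides). Its x axis points from the label side to the back, z up. May be absent
- red_label (a point): middle of the bar-code label on the flat front face of the red-capped bottle, 25 mm from the bottle's axis and 40 mm above its underside; the label (40 mm wide, 44 mm tall) faces along this point's -x axis. May be absent
- red: the red-capped bottle; origin at the centre of its underside, axes as above. May be absent
- yellow_center (a point): reagent bottle with a yellow screw cap: square white body 50 x 50 mm wide and 66 mm tall, cap 36 mm across on top, 90 mm tall in all, about 0.15 kg, weighted base; this point is its centre, half-way up, 45 mm above its underside (grip the body there or slightly lower, across two flat sides). Its x axis points from the label side to the back, z up. May be absent
- yellow_label (a point): middle of the bar-code label on the flat front face of the yellow-capped bottle, 25 mm from the bottle's axis and 40 mm above its underside; the label (40 mm wide, 44 mm tall) faces along this point's -x axis. May be absent
- yellow: the yellow-capped bottle; origin at the centre of its underside, axes as above. May be absent
- blue_center (a point): reagent bottle with a blue screw cap: square white body 50 x 50 mm wide and 66 mm tall, cap 36 mm across on top, 90 mm tall in all, about 0.15 kg, weighted base; this point is its centre, half-way up, 45 mm above its underside (grip the body there or slightly lower, across two flat sides). Its x axis points from the label side to the back, z up. May be absent
- blue_label (a point): middle of the bar-code label on the flat front face of the blue-capped bottle, 25 mm from the bottle's axis and 40 mm above its underside; the label (40 mm wide, 44 mm tall) faces along this point's -x axis. May be absent
- blue: the blue-capped bottle; origin at the centre of its underside, axes as above. May be absent
- scanner: the scanner; origin at the centre of its underside, x towards its window, z up
- scanner_center (a point): hand-held bar-code scanner: a grey rounded bar 120 mm long (its x axis), 36 mm wide, 36 mm tall, 0.15 kg, flat underneath, orange trigger on top and a black nose with the window at its +x end; this point is its centre, 18 mm above its underside (grip it there across its width). It always reads, no trigger need be pulled
- scanner_window (a point): the window in the middle of the scanner's nose, 60 mm ahead of its centre, 18 mm above its underside; the beam leaves it straight along the +x axis. It reads a label squarely in front of the window from 30 to 100 mm away
- pad: fixed black charging pad, 150 mm long (x), 70 mm wide, 6 mm thick, on which the scanner lies lengthwise in the middle, nose towards +x, at the start; origin at the centre of its underside
- timer: white countdown timer on the bench, 39 mm deep (x, from -19 to +20), 68 mm wide, 62 mm tall, loose; origin at the centre of its underside, -x is the way its display faces (towards the robot, give or take a little)
- tape_roll: roll of beige tape lying flat, 69 mm across, 19 mm tall, loose, 0.20 m to the left or right of the timer; origin at the centre of its underside, x points away from the robot
- centrifuge_corner (a point): obstacle, fixed: the front right corner of the centrifuge's housing at bench level, nearest to the bottles; the housing is 190 mm tall and extends from here to the left (+y) and away from the robot (+x)
- label_roll: bystander: white roll of labels, 66 mm across, 26 mm tall, at the left; origin at the centre of its underside
- marker: bystander: black marker pen, 133 mm long, at the right front; origin under its middle
- forceps: bystander: steel forceps, 144 mm long, far left; origin under its middle
There are look-alikes about, which are no part of the job. Leave any green or pink look-alike of the red alone.

How it is judged:
On the way, in this order (a step that is already met when the one before it is completed fails the run):
1. scanner window held square to the red-capped bottle's label, 30 to 100 mm away, the beam within 12 mm of the label's middle, for 2 s (x of scanner_window in the frame of red_label between -0.1 and -0.03 m and y of red_label in the frame of scanner_window between -0.012 and 0.012 m and z of red_label in the frame of scanner_window between -0.012 and 0.012 m and angle between the x axis of scanner_window and the x axis of red_label, either way round below 0.2 rad), for 2 s.
2. scanner window held square to the yellow-capped bottle's label, 30 to 100 mm away, the beam within 12 mm of the label's middle, for 2 s (x of scanner_window in the frame of yellow_label between -0.1 and -0.03 m and y of yellow_label in the frame of scanner_window between -0.012 and 0.012 m and z of yellow_label in the frame of scanner_window between -0.012 and 0.012 m and angle between the x axis of scanner_window and the x axis of yellow_label, either way round below 0.2 rad), for 2 s.
3. scanner window held square to the blue-capped bottle's label, 30 to 100 mm away, the beam within 12 mm of the label's middle, for 2 s (x of scanner_window in the frame of blue_label between -0.1 and -0.03 m and y of blue_label in the frame of scanner_window between -0.012 and 0.012 m and z of blue_label in the frame of scanner_window between -0.012 and 0.012 m and angle between the x axis of scanner_window and the x axis of blue_label, either way round below 0.2 rad), for 2 s.
At the end, for the whole second after the job is handed in: Scanner at rest on its pad, centred within 20 x 15 mm. Bottles upright, at rest, labels to the front within 0.2 rad: red 13-47 mm in front of the timer, blue likewise of the tape roll, centred within 15 mm; yellow 82-118 mm from timer and roll, within 18 mm of their line (angle between each of red_center, blue_center, yellow_center, scanner_center's own z axis and vertical below 0.1 rad and height (world z) of red_center between 0.04 and 0.05 m and linear speed of each of red, blue, yellow, scanner below 0.02 m/s and x of red_center in the frame of timer between -0.091 and -0.057 m and y of red_center in the frame of timer between -0.015 and 0.015 m and angle between the x axis of red_center and the x axis of timer, either way round below 0.2 rad and x of red_label in the frame of timer below -0.067 m and height (world z) of blue_center between 0.04 and 0.05 m and x of blue_center in the frame of tape_roll between -0.106 and -0.072 m and y of blue_center in the frame of tape_roll between -0.015 and 0.015 m and angle between the x axis of each of blue_center, yellow_center and the x axis of tape_roll, either way round below 0.2 rad and x of blue_label in the frame of tape_roll below -0.082 m and height (world z) of yellow_center between 0.04 and 0.05 m and (y of yellow_center in the frame of tape_roll between 0.084 and 0.116 m or y of yellow_center in the frame of tape_roll between -0.116 and -0.084 m) and x of yellow_center in the frame of tape_roll between -0.018 and 0.018 m and horizontal distance between yellow_center and timer between 0.082 and 0.118 m and x of yellow_label in the frame of tape_roll below -0.004 m and x of scanner_center in the frame of pad between -0.02 and 0.02 m and y of scanner_center in the frame of pad between -0.015 and 0.015 m and z of scanner_center in the frame of pad between 0.02 and 0.028 m and angle between the x axis of scanner_center and the x axis of pad, either way round below 0.2 rad); the robot touches nothing.
It fails at once if the timer is shifted by more than 40 mm (distance of timer from where it was at the start of the episode above 0.04 m).
It fails at once if the tape roll is shifted by more than 40 mm (distance of tape_roll from where it was at the start of the episode above 0.04 m).
It fails at once if the label roll is shifted by more than 40 mm (distance of label_roll from where it was at the start of the episode above 0.04 m).
It fails at once if the marker is shifted by more than 40 mm (distance of marker from where it was at the start of the episode above 0.04 m).
It fails at once if the forceps is shifted by more than 40 mm (distance of forceps from where it was at the start of the episode above 0.04 m).
Of red, yellow, blue only 2 to 3 are there at a start; the rules pass over those that are not, and their reading is None.
At some moment in a run one of red, yellow, blue may be knocked a few centimetres aside while the robot is not near it.
It also fails if it takes over 210 s, if anything falls off the work surface, if the arm or the gripper's body presses on something with over 40 N, if the wrist force passes 120 N, or if a joint passes its speed limit or range.

## Working session

There is one attempt and no reset: what is moved stays moved. The work goes in short steps, Python scripts to look and compute and a tool call to move; the robot and the scene stay as the last step left them, time stands still between calls to the robot, and variables do not carry over. Pictures are saved under pics/ and viewed, at most 14 in all, crops included, and the job is handed in when it is done.

Besides the shell and the picture viewer there is one more tool, called after "Call:" as name(argument=value, ...) on one line, values as JSON. step_arm: Moves the arm, as the interface text tells. Its arguments: {"type":"object","properties":{"dp":{"type":"array","items":{"type":"array","items":{"type":"number","minimum":-1,"maximum":1}}},"angular":{"type":"array","items":{"type":"array","items":{"type":"number","minimum":-1,"maximum":1}}},"gripper":{"type":"array","items":{"type":"number"}}},"required":["dp","angular","gripper"]}

```bash
ls; mkdir -p pics
cat > h.py <<'E'
import numpy as np, cv2
from scipy.spatial.transform import Rotation as Ro
from plant import robot
def cam(name):
    s=robot.observe(); im=robot.get_image(name); h,w=im["color"].shape[:2]
    f=h/2/np.tan(np.radians(im["vertical_fov"])/2)
    K=np.array([[f,0,im["cx"]],[0,f,im["cy"]],[0,0,1.]])
    if "R" in im and im["R"] is not None: R=np.array(im["R"]);t=np.array(im["t"])
    else:
        M=np.eye(4);M[:3,:3]=Ro.from_euler('xyz',s["ee_rot"]).as_matrix();M[:3,3]=s["tool_pos"]
        T=np.linalg.inv(M@np.array(im["mount"]));R=T[:3,:3];t=T[:3,3]
    im.update(K=K,D=np.array([im["k1"],0,0,0.]),Rw=R,tw=t);return im
def ray(im,p):
    n=cv2.undistortPoints(np.array([[p]],float),im["K"],im["D"])[0,0]
    return np.array([n[0],n[1],1.])
def at_z(im,p,z):
    d=im["Rw"].T@ray(im,p);c=-im["Rw"].T@im["tw"];return c+d*(z-c[2])/d[2]
def by_depth(im,p):
    u,v=int(round(p[0])),int(round(p[1]));a=im["range_z"][max(0,v-2):v+3,max(0,u-2):u+3];a=a[a>0]
    if not a.size:return None
    return im["Rw"].T@(ray(im,p)*np.median(a)-im["tw"])
def cloud(im):
    v,u=np.mgrid[0:480,0:640];P=np.stack([u,v],-1).reshape(-1,1,2).astype(float)
    n=cv2.undistortPoints(P,im["K"],im["D"])[:,0];z=im["range_z"].reshape(-1,1)
    X=(np.hstack([n,np.ones((len(n),1))])*z-im["tw"])@im["Rw"]
    X[z[:,0]<=0]=np.nan;return X.reshape(480,640,3)
E
python3 - <<'E'
from h import *
np.set_printoptions(precision=4,suppress=True)
for c in ("scene","top"):
    im=cam(c);cv2.imwrite(f"pics/{c}0.png",im["color"]);X=cloud(im);np.savez(f"{c}0.npz",X=X,color=im["color"])
    print(c,"cam at",-im["Rw"].T@im["tw"],im["k1"])
    for q in ["red","yellow","blue","scanner","pad","timer","tape_roll","label_roll","marker","forceps","red_label","yellow_label","blue_label","centrifuge_corner"]:
        for d in robot.mark_of(c,q)[:4]:
            if d["score"]<.2:continue
            z0={"scanner":.006}.get(q,0.04 if "label" in q and q!="label_roll" else 0)
            print(q,round(d["score"],2),np.round(d["point"]),"z-plane",at_z(im,d["point"],z0),"depth",by_depth(im,d["point"]))
s=robot.observe();print(s["t"],s["tool_pos"],s["ee_rot"],s["gripper_width"],robot.grip_depth)
E
```

```text
pics
scene cam at [-0.3255  1.4204  1.0239] -0.04712706820106883
red 0.62 [272. 231.] z-plane [0.6758 0.01   0.    ] depth [0.1954 0.6867 0.4912]
blue 0.73 [275. 262.] z-plane [0.5671 0.1562 0.    ] depth [0.187  0.6945 0.436 ]
scanner 0.94 [270. 306.] z-plane [0.4547 0.3464 0.006 ] depth [0.1959 0.7026 0.3435]
timer 0.61 [232. 352.] z-plane [0.4365 0.5392 0.    ] depth [0.418  0.5606 0.0248]
timer 0.3 [273. 302.] z-plane [0.4622 0.3229 0.    ] depth [0.1981 0.6908 0.3432]
label_roll 0.66 [235. 354.] z-plane [0.4266 0.5399 0.    ] depth [0.4083 0.5613 0.0248]
marker 0.46 [422. 192.] z-plane [ 0.3663 -0.4953  0.    ] depth [ 0.3632 -0.4867  0.0046]
forceps 0.54 [202. 332.] z-plane [0.5487 0.516  0.    ] depth [0.5456 0.5192 0.0036]
red_label 0.25 [270. 260.] z-plane [0.5491 0.2035 0.04  ] depth [0.5601 0.1883 0.0277]
blue_label 0.59 [283. 253.] z-plane [0.5399 0.1517 0.04  ] depth [0.1651 0.7011 0.466 ]
centrifuge_corner 0.59 [245. 280.] z-plane [0.59   0.2756 0.    ] depth [0.5891 0.2768 0.001 ]
top cam at [-0.2885 -0.1337  1.4671] 0.02053525587538238
red 0.91 [307. 225.] z-plane [0.
[... 1909 characters left out ...]
5369 0.0472 0.04  ] depth [0.5433 0.0486 0.029 ]
yellow_label 0.8 [338. 231.] z-plane [ 0.5414 -0.0562  0.04  ] depth [ 0.5352 -0.0568  0.0507]
blue_label 0.68 [277. 219.] z-plane [0.5424 0.1544 0.04  ] depth [0.5376 0.1527 0.0482]
centrifuge_corner 0.88 [246. 210.] z-plane [0.5789 0.2786 0.    ] depth [ 0.5791  0.2786 -0.0003]
centrifuge_corner 0.68 [216. 224.] z-plane [0.5033 0.3618 0.    ] depth [0.4799 0.3472 0.0434]
centrifuge_corner 0.51 [337. 222.] z-plane [ 0.5991 -0.0459  0.    ] depth [ 0.5465 -0.0511  0.0869]
centrifuge_corner 0.23 [215. 238.] z-plane [0.4497 0.3499 0.    ] depth [0.4295 0.3367 0.0401]
1.5 [0.165  0.6545 0.1974] [-3.1415  0.0001  2.8948] 0.0929458731349822 -0.0188
```

Run:
```python
import cv2
i=cv2.imread("pics/top0.png");c=i[150:360,120:500];cv2.imwrite("pics/top0c.png",cv2.resize(c,(798,441),interpolation=cv2.INTER_CUBIC))
```

```text
(no output)
```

View pics/top0c.png

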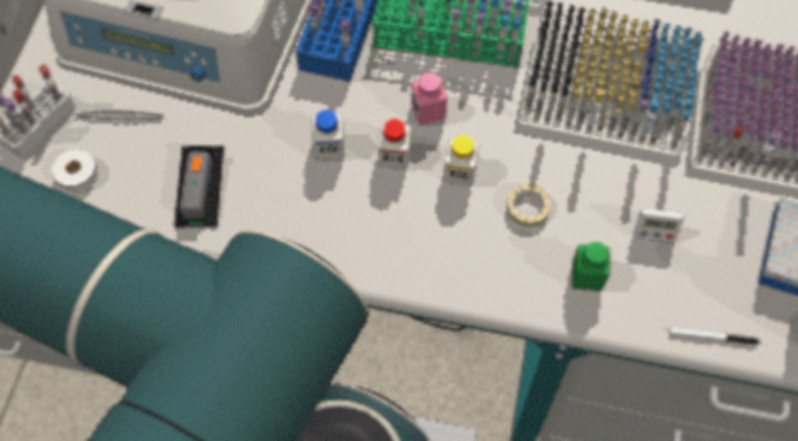

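View pics/scene0.png

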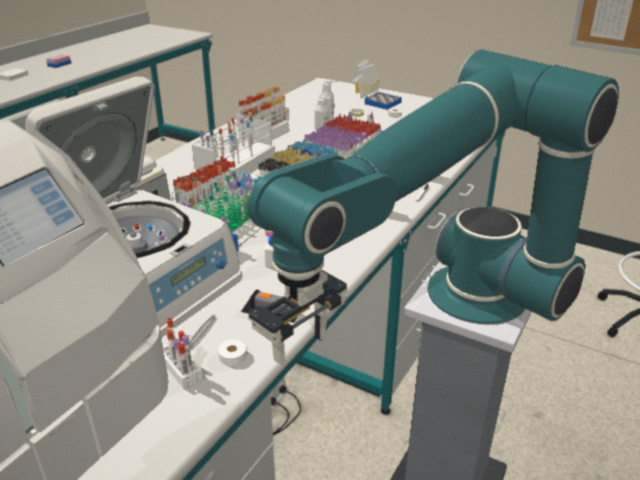

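The top crop shows all three bottles: red cap at top px (307,217), yellow (340,224) and blue (276,212). All have white bodies with the labels facing the robot.

The look-alikes have coloured bodies. Pink is at (325,195), behind red, and green is at (401,276), between the tape roll (371,248) and the timer (434,257). The red one meant is (307,217), because only it has a white body and a red cap.

The scanner is on its black pad at (215,238). I'll start towards it.

Call:
step_arm(dp=[[0.13, -0.17, 0.03], [0.13, -0.17, 0.03], [0.13, -0.17, 0.03], [0.13, -0.17, 0.03], [0.13, -0.17, 0.03]], angular=[[0, 0, 0.5], [0, 0, 0.5], [0, 0, 0.5], [0, 0, 0.5], [0, 0, 0.5]], gripper=[1, 1, 1, 1, 1])

```text
t: 2.12
tool_pos: [0.3282, 0.4406, 0.2354]
ee_rot: [3.141, 0.0, 3.096]
ft_force: [0.3, 1.0, -0.3]
gripper_width: 0.0929
grip_force: 0.0
```

Call:
step_arm(dp=[[0.13, -0.17, 0.03], [0.13, -0.17, 0.03], [0, 0, 0], [0, 0, 0]], angular=[[0, 0, 0.5], [0, 0, 0], [0, 0, 0], [0, 0, 0]], gripper=[1, 1, 1, 1])

```text
t: 2.62
tool_pos: [0.3923, 0.3572, 0.2499]
ee_rot: [3.141, -0.0, 3.134]
ft_force: [-0.5, 0.2, 0.0]
gripper_width: 0.0931
grip_force: 0.0
```

Run:
```python
from h import *
np.set_printoptions(precision=4,suppress=True)
im=cam("wrist");s=robot.observe();print(s["t"],s["tool_pos"],s["ee_rot"],s["qpos"])
cv2.imwrite("pics/w1.png",im["color"])
print("mount",np.array(im["mount"]))
for q in ["scanner","scanner_center","scanner_window","pad"]:
    for d in robot.mark_of("wrist",q)[:2]:
        z0={"scanner":.006,"pad":0}.get(q,.024)
        print(q,round(d["score"],2),np.round(d["point"]),at_z(im,d["point"],z0),by_depth(im,d["point"]))
X=cloud(im)
def rect(m,name):
    P=X[m][:,:2].astype(np.float32);r=cv2.minAreaRect(P);print(name,len(P),"c",np.array(r[0]),"size",r[1],"ang",r[2])
reg=(abs(X[...,0]-.43)<.13)&(abs(X[...,1]-.345)<.09)
print(np.nanmedian(X[...,2][reg]))
n,l,st,ce=cv2.connectedComponentsWithStats((reg&(X[...,2]>.025)&(X[...,2]<.08)).astype(np.uint8))
for k in range(1,n):
    if st[k,4]>300: rect(l==k,"scan")
g=im["color"].max(2)
n,l,st,ce=cv2.connectedComponentsWithStats((reg&(((X[...,2]>.003)&(X[...,2]<.08)))).astype(np.uint8))
for k in range(1,n):
    if st[k,4]>300: rect(l==k,"pad+scan")
# bottles from top cloud: cap colours
T=np.load("top0.npz");Y=T["X"];C=T["color"]
hsv=cv2.cvtColor(C,cv2.COLOR_BGR2HSV)
for nme,(x,y) in dict(red=(.55,.05),yellow=(.545,-.06),blue=(.55,.165),timer=(.515,-.375),tape=(.515,-.182)).items():
    zl=(.008 if nme=="tape" else .03)
    m=(np.hypot(Y[...,0]-x,Y[...,1]-y)<.055)&(Y[...,2]>zl)
    P=Y[m][:,:2].astype(np.float32);r=cv2.minAreaRect(P);mt=m&(Y[...,2]>np.nanmax(Y[...,2][m])-.012)
    print(nme,len(P),r,"top",np.nanmax(Y[...,2][m]),Y[mt].mean(0),"mean",P.mean(0))
```

```text
2.675 [0.392  0.3576 0.2498] [ 3.1416 -0.0003  3.1352] [ 0.6913 -0.2092  1.6718  0.0002  1.6792 -0.8731]
mount [[-0.0011 -0.9684 -0.2494  0.0685]
 [ 1.     -0.001  -0.0006 -0.0009]
 [ 0.0003 -0.2494  0.9684 -0.1865]
 [ 0.      0.      0.      1.    ]]
scanner 0.79 [307. 249.] [0.4426 0.3456 0.006 ] [0.4327 0.3465 0.0419]
scanner 0.62 [500. 230.] [0.4246 0.5424 0.006 ] [0.42   0.5339 0.0258]
scanner_center 0.95 [311. 256.] [0.4453 0.3498 0.024 ] [0.4401 0.3501 0.0417]
scanner_window 0.91 [320. 308.] [0.5007 0.3587 0.024 ] [0.4925 0.3586 0.0432]
pad 0.45 [311. 253.] [0.4495 0.3496 0.    ] [0.4375 0.3502 0.0418]
0.3623112142252474
scan 4577 c [0.4422 0.3471] size (0.11901296675205231, 0.039660241454839706) ang 10.26718807220459
pad+scan 9289 c [0.4478 0.348 ] size (0.15005166828632355, 0.07002837210893631) ang 12.998616218566895
red 278 ((0.5654178857803345, 0.05350073426961899), (0.053304657340049744, 0.05008987337350845), 5.716808319091797) top 0.0988192830796835 [0.5671 0.0536 0.0908] mean [0.5572 0.0515]
yellow 287 ((0.5580438375473022, -0.057358257472515106), (0.052310511469841, 0.05060581862926483), 3.9187171459198) top 0.09552041925144351 [ 0.559  -0.0574  0.0903] mean [ 0.5492 -0.0582]
blue 280 ((0.5594064593315125, 0.1625392735004425), (0.0544026717543602, 0.05015673488378525), 18.85236930847168) top 0.09672847814544133 [0.5597 0.1626 0.0909] mean [0.5505 0.1596]
timer 200 ((0.5116828083992004, -0.3775099217891693), (0.027536215260624886, 0.06736353784799576), 2.6752822399139404) top 0.07139132527164259 [ 0.5179 -0.3808  0.0628] mean [ 0.5128 -0.377 ]
tape 209 ((0.5178050994873047, -0.18080472946166992), (0.0841713398694992, 0.08437332510948181), 69.3296890258789) top 0.028597187679915235 [ 0.5169 -0.1751  0.0203] mean [ 0.5169 -0.1765]
```

View pics/w1.png

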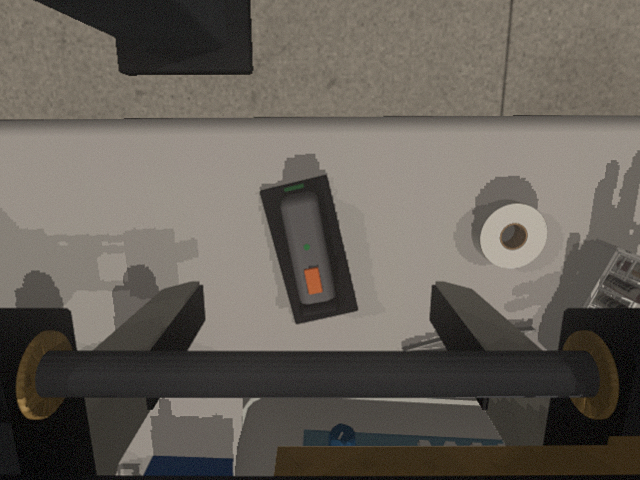

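The wrist view shows the scanner at (307,247) on its pad, with the nose and trigger pointing away from the robot. The pad's fitted rectangle is 150 x 70 mm, centred at (0.448,0.348) with yaw about 0.22. The scanner fits 119 x 40 mm. I'll grasp it at (0.446,0.348).

Call:
step_arm(dp=[[0.054, -0.01, -0.12], [0.054, -0.01, -0.12], [0.054, -0.01, -0.12], [0.054, -0.008, -0.12], [0, 0, -0.12]], angular=[[0, 0, 0.7], [0, 0, 0.7], [0, 0, 0.7], [0, 0, 0.7], [0, 0, 0]], gripper=[1, 1, 1, 1, 1])

```text
t: 3.5
tool_pos: [0.4466, 0.3478, 0.0987]
ee_rot: [-3.141, -0.0, -2.923]
ft_force: [0.1, 0.5, 0.0]
gripper_width: 0.093
grip_force: 0.0
```

Call:
step_arm(dp=[[0, 0, -0.12], [0, 0, -0.12], [0, 0, -0.08], [0, 0, -0.036], [0, 0, 0]], angular=[[0, 0, 0], [0, 0, 0], [0, 0, 0], [0, 0, 0], [0, 0, 0]], gripper=[1, 1, 1, 1, 1])

```text
t: 4.12
tool_pos: [0.4464, 0.3477, 0.011]
ee_rot: [-3.142, -0.0, -2.924]
ft_force: [0.2, -1.2, 1.1]
gripper_width: 0.0931
grip_force: 0.0
```

Call:
step_arm(dp=[[0, 0, -0.08], [0, 0, -0.02], [0, 0, 0]], angular=[[0, 0, 0], [0, 0, 0], [0, 0, 0]], gripper=[1, 1, 1])

```text
t: 4.5
tool_pos: [0.4462, 0.3474, -0.0145]
ee_rot: [-3.141, -0.001, -2.924]
ft_force: [0.6, -0.5, 0.2]
gripper_width: 0.0928
grip_force: 0.0
```

I sent one descent too many. There was no contact force, so I'll go back up to the grasp height before closing.

Call:
step_arm(dp=[[0, 0, 0.1], [0, 0, 0], [0, 0, 0]], angular=[[0, 0, 0], [0, 0, 0], [0, 0, 0]], gripper=[1, 1, 0.6])

```text
t: 4.88
tool_pos: [0.4464, 0.3475, 0.0107]
ee_rot: [3.142, 0.0, -2.924]
ft_force: [-0.2, -0.4, 0.2]
gripper_width: 0.0872
grip_force: 0.0
```

Call:
step_arm(dp=[[0, 0, 0], [0, 0, 0], [0, 0, 0], [0, 0, 0], [0, 0, 0]], angular=[[0, 0, 0], [0, 0, 0], [0, 0, 0], [0, 0, 0], [0, 0, 0]], gripper=[0, 0, 0, 0, 0])

```text
t: 5.5
tool_pos: [0.4464, 0.3477, 0.011]
ee_rot: [3.141, 0.0, -2.924]
ft_force: [0.3, 1.1, 0.0]
gripper_width: 0.0371
grip_force: 0.7
```

Call:
step_arm(dp=[[0, 0, 0], [0, 0, 0], [0, 0, 0.08], [0, 0, 0.16], [0, 0, 0.2]], angular=[[0, 0, 0], [0, 0, 0], [0, 0, 0], [0, 0, 0], [0, 0, 0]], gripper=[0, 0, 0, 0, 0])

```text
t: 6.12
tool_pos: [0.446, 0.3472, 0.1228]
ee_rot: [-3.141, -0.001, -2.924]
ft_force: [2.1, 0.0, -1.0]
gripper_width: 0.0357
grip_force: 29.7
```

Call:
step_arm(dp=[[0, -0.1, 0.2], [0, -0.18, 0.12], [0, -0.2, 0.1], [0, -0.2, 0.08], [0, -0.2, 0]], angular=[[0, 0, -0.6], [0, 0, -0.6], [0, 0, -0.6], [0, 0, -0.6], [0, 0, -0.3]], gripper=[0, 0, 0, 0, 0])

```text
t: 6.75
tool_pos: [0.4463, 0.1261, 0.2492]
ee_rot: [3.141, 0.004, -3.141]
ft_force: [1.1, 0.3, -1.3]
gripper_width: 0.0359
grip_force: 29.7
```

Call:
step_arm(dp=[[0, -0.2, 0], [0.1, -0.2, 0], [0.1, -0.11, 0], [0, 0, 0], [0, 0, 0]], angular=[[0, 0, 0], [0, 0, 0], [0, 0, 0], [0, 0, 0], [0, 0, 0]], gripper=[0, 0, 0, 0, 0])

```text
t: 7.38
tool_pos: [0.4961, 0.0003, 0.2468]
ee_rot: [3.141, 0.0, -3.141]
ft_force: [-0.1, -0.8, -1.3]
gripper_width: 0.0356
grip_force: 29.7
```

```bash
cat > bot.py <<'E'
from h import *
np.set_printoptions(precision=4,suppress=True)
def bottles(X,guess,r0=.05):
    for nme,(x,y) in guess.items():
        m=(np.hypot(X[...,0]-x,X[...,1]-y)<r0)&(X[...,2]>.008)&(X[...,2]<.11)
        cap=X[m&(X[...,2]>.084)]; sh=X[m&(X[...,2]>.055)&(X[...,2]<.072)]
        r=cv2.minAreaRect(X[m][:,:2].astype(np.float32))
        rs=cv2.minAreaRect(sh[:,:2].astype(np.float32)) if len(sh)>5 else None
        print(nme,m.sum(),"cap",len(cap),np.median(cap,0) if len(cap) else None,"rect",np.round(r[0],4),np.round(r[1],4),round(r[2],1),"shoulder",rs and (np.round(rs[0],4),np.round(rs[1],4),round(rs[2],1)))
E
python3 - <<'E'
from bot import *
im=cam("wrist");s=robot.observe();print(s["t"],s["tool_pos"],s["ee_rot"],s["gripper_width"],s["grip_force"])
cv2.imwrite("pics/w2.png",im["color"]);X=cloud(im)
bottles(X,dict(red=(.565,.0535),yellow=(.558,-.057),blue=(.559,.1625)))
for q,z in [("red",0),("red_label",.04),("yellow",0),("yellow_label",.04),("blue",0),("blue_label",.04),("scanner_center",0.27),("centrifuge_corner",0)]:
    for d in robot.mark_of("wrist",q)[:2]: print(q,round(d["score"],2),np.round(d["point"]),at_z(im,d["point"],z))
E
```

```text
7.425 [0.496  0.0006 0.2467] [ 3.1415  0.0006 -3.1399] 0.03571157456181051 29.73859816789627
red 1268 cap 58 [0.553  0.055  0.0875] rect [0.5528 0.0614] [0.0423 0.0249] 67.2 shoulder (array([0.5526, 0.0616]), array([0.0426, 0.0243]), 65.7)
yellow 2027 cap 424 [ 0.551  -0.063   0.0892] rect [ 0.5571 -0.0622] [0.0407 0.0444] 2.5 shoulder (array([ 0.5571, -0.0622]), array([0.0407, 0.0444]), 2.3)
blue 4329 cap 1256 [0.5605 0.1594 0.0891] rect [0.5619 0.1598] [0.049  0.0505] 16.0 shoulder (array([0.5607, 0.1597]), array([0.0459, 0.0504]), 16.4)
red 0.93 [364. 268.] [0.5683 0.0483 0.    ]
red 0.8 [ 27. 121.] [ 0.4189 -0.2819  0.    ]
red_label 0.78 [372. 254.] [0.5421 0.0508 0.04  ]
yellow 0.59 [262. 262.] [ 0.5621 -0.058   0.    ]
yellow 0.33 [371. 285.] [0.587  0.0564 0.    ]
yellow_label 0.58 [256. 247.] [ 0.5351 -0.058   0.04  ]
blue 0.87 [470. 262.] [0.5621 0.1598 0.    ]
blue_label 0.62 [480. 254.] [0.5413 0.1536 0.04  ]
scanner_center 0.76 [318. 286.] [ 0.4884 -0.0002  0.27  ]
centrifuge_corner 0.96 [578. 280.] [0.5815 0.2764 0.    ]
```

View pics/w2.png

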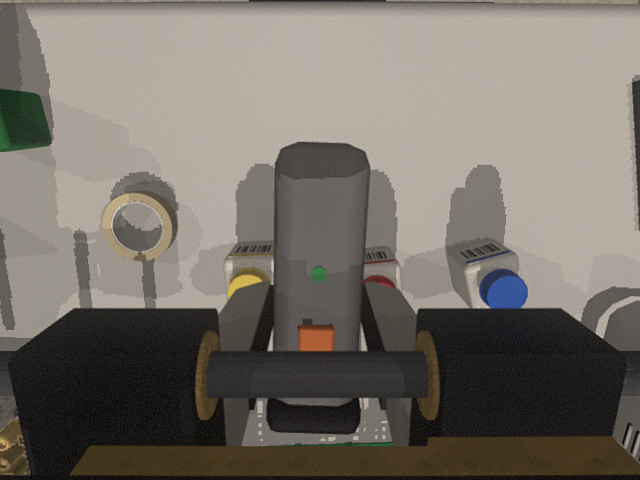

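The wrist view shows the scanner held straight in the middle. The yellow label is at (250,248), red at (380,252), partly hidden, and blue at (480,250), turned about 17°. The positions agree with the top-camera fits. I'll go in front of red.

Call:
step_arm(dp=[[-0.13, 0.083, 0], [-0.126, 0.083, -0.08], [0, 0, -0.2], [0, 0, -0.2], [0, 0, -0.2]], angular=[[0, 0, 0.5], [0, 0, 0.5], [0, 0, 0], [0, 0, 0], [0, 0, 0]], gripper=[0, 0, 0, 0, 0])

```text
t: 8.45
tool_pos: [0.4322, 0.0417, 0.0746]
ee_rot: [-3.142, 0.001, -3.06]
ft_force: [0.5, -0.1, -0.7]
gripper_width: 0.0356
grip_force: 29.7
```

Call:
step_arm(dp=[[0, 0, -0.12], [0, 0, -0.08], [0, 0, 0], [0, 0, 0]], angular=[[0, 0, 0], [0, 0, 0], [0, 0, 0], [0, 0, 0]], gripper=[0, 0, 0, 0])

```text
t: 8.95
tool_pos: [0.4329, 0.0416, 0.027]
ee_rot: [-3.142, 0.001, -3.06]
ft_force: [-0.1, -0.5, -1.3]
gripper_width: 0.0356
grip_force: 29.7
```

Run:
```python
from bot import *
im=cam("top");s=robot.observe();print(s["t"],s["tool_pos"],s["ee_rot"])
cv2.imwrite("pics/t3.png",cv2.resize(im["color"][170:290,230:390],(800,600),interpolation=cv2.INTER_CUBIC));X=cloud(im)
bottles(X,dict(red=(.565,.0535),yellow=(.558,-.057),blue=(.559,.1625)))
for q,z in [("red_label",.04),("scanner_window",.04),("scanner_center",.04)]:
    for d in robot.mark_of("top",q)[:2]: print(q,round(d["score"],2),np.round(d["point"]),at_z(im,d["point"],z))
```

```text
9.0 [0.433  0.0416 0.0271] [-3.1415  0.0015 -3.0603]
red 0 cap 0 None rect [0. 0.] [0. 0.] 0.0 shoulder None
yellow 312 cap 89 [ 0.5587 -0.0576  0.0898] rect [ 0.555  -0.0602] [0.0696 0.0558] 22.5 shoulder (array([ 0.5576, -0.0575]), array([0.0521, 0.0499]), 1.9)
blue 10 cap 0 None rect [0.5606 0.1702] [0.0801 0.0108] 62.8 shoulder (array([0.5562, 0.1632]), array([0.0633, 0.0107]), 61.5)
red_label 0.7 [408. 277.] [ 0.4229 -0.3052  0.04  ]
red_label 0.45 [318. 199.] [0.6529 0.0339 0.04  ]
```

View pics/t3.png

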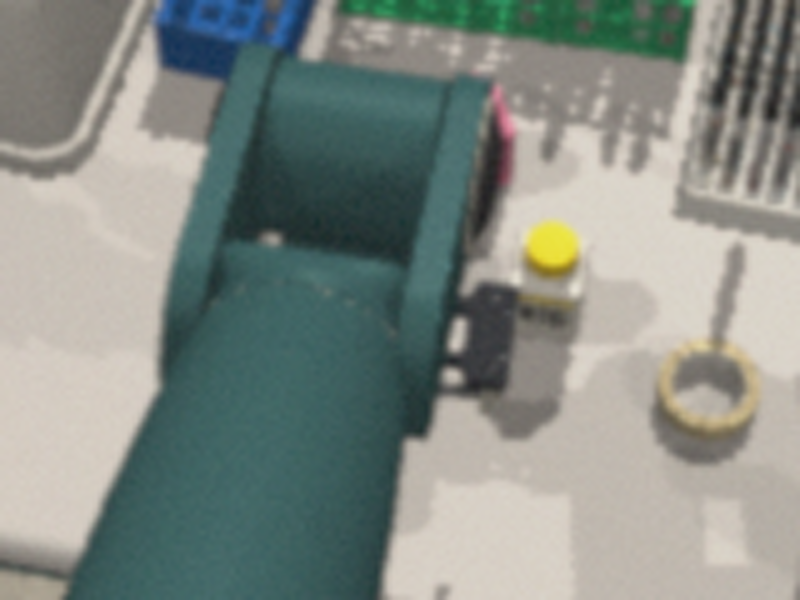

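From the top the arm hides red; yellow at crop (552,260) hasn't moved. I'll hold for the red scan, then check from the wrist.

Call:
step_arm(dp=[[0, 0, 0], [0, 0, 0], [0, 0, 0], [0, 0, 0], [0, 0, 0]], angular=[[0, 0, 0], [0, 0, 0], [0, 0, 0], [0, 0, 0], [0, 0, 0]], gripper=[0, 0, 0, 0, 0])

```text
t: 9.78
tool_pos: [0.4324, 0.0416, 0.0259]
ee_rot: [-3.142, -0.0, -3.06]
ft_force: [-1.2, 0.5, -3.1]
gripper_width: 0.036
grip_force: 29.7
```

Call:
step_arm(dp=[[0, 0, 0], [0, 0, 0], [0, 0, 0], [0, 0, 0], [0, 0, 0]], angular=[[0, 0, 0], [0, 0, 0], [0, 0, 0], [0, 0, 0], [0, 0, 0]], gripper=[0, 0, 0, 0, 0])

```text
t: 10.4
tool_pos: [0.4324, 0.0415, 0.026]
ee_rot: [-3.142, 0.0, -3.06]
ft_force: [-0.2, 0.6, -2.0]
gripper_width: 0.0356
grip_force: 29.7
```

Run:
```python
from bot import *
im=cam("wrist");cv2.imwrite("pics/w4.png",im["color"]);X=cloud(im)
for q,z in [("red_label",.04),("yellow_label",.04),("blue_label",.04),("scanner_window",.04),("scanner_center",.04)]:
    for d in robot.mark_of("wrist",q)[:2]: print(q,round(d["score"],2),np.round(d["point"]),at_z(im,d["point"],z))
im=cam("scene");cv2.imwrite("pics/s4.png",cv2.resize(im["color"][160:340,180:420],(800,600)))
for q,z in [("red_label",.04),("scanner_window",.04),("scanner_center",.04)]:
    for d in robot.mark_of("scene",q)[:2]: print(q,round(d["score"],2),np.round(d["point"]),at_z(im,d["point"],z))
```

```text
yellow_label 0.6 [321. 290.] [0.4295 0.0418 0.04  ]
yellow_label 0.56 [315. 408.] [0.4869 0.0438 0.04  ]
scanner_window 0.81 [310. 409.] [0.4878 0.0415 0.04  ]
scanner_center 0.63 [321. 285.] [0.4276 0.0418 0.04  ]
red_label 0.92 [386. 199.] [ 0.4223 -0.3071  0.04  ]
red_label 0.74 [272. 224.] [0.6618 0.0297 0.04  ]
scanner_window 0.64 [316. 237.] [0.5017 0.029  0.04  ]
scanner_window 0.24 [283. 253.] [0.5384 0.154  0.04  ]
scanner_center 0.85 [336. 244.] [0.4306 0.0298 0.04  ]
```

View pics/s4.png

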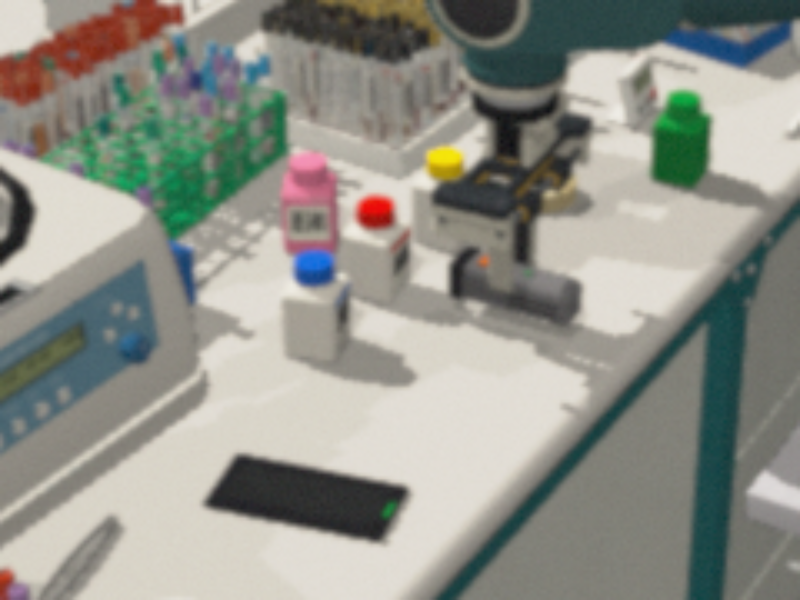

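The scene view shows the scanner level at crop (520,285), its nose towards the red label at (400,255), which looks right. I'll finish the hold and then do yellow.

Call:
step_arm(dp=[[0, 0, 0], [0, 0, 0], [0, 0, 0], [0, 0, 0], [0, 0, 0]], angular=[[0, 0, 0], [0, 0, 0], [0, 0, 0], [0, 0, 0], [0, 0, 0]], gripper=[0, 0, 0, 0, 0])

```text
t: 11.52
tool_pos: [0.4324, 0.0416, 0.0259]
ee_rot: [3.142, 0.0, -3.06]
ft_force: [-0.3, 0.1, -1.1]
gripper_width: 0.0354
grip_force: 29.7
```

Call:
step_arm(dp=[[0, 0, 0], [0, 0, 0], [0, 0, 0], [0, 0, 0], [0, 0, 0]], angular=[[0, 0, 0], [0, 0, 0], [0, 0, 0], [0, 0, 0], [0, 0, 0]], gripper=[0, 0, 0, 0, 0])

```text
t: 12.15
tool_pos: [0.4324, 0.0416, 0.026]
ee_rot: [-3.142, 0.0, -3.06]
ft_force: [-0.1, -0.2, -2.1]
gripper_width: 0.0357
grip_force: 29.7
```

Call:
step_arm(dp=[[0, 0, 0], [0, 0, 0], [0, 0, 0], [0, 0, 0], [0, 0, 0]], angular=[[0, 0, 0], [0, 0, 0], [0, 0, 0], [0, 0, 0], [0, 0, 0]], gripper=[0, 0, 0, 0, 0])

```text
t: 12.78
tool_pos: [0.4324, 0.0416, 0.0259]
ee_rot: [3.142, -0.0, -3.06]
ft_force: [-0.0, -0.7, -1.8]
gripper_width: 0.0356
grip_force: 29.7
```

Call:
step_arm(dp=[[-0.06, -0.06, 0.004], [0, -0.15, 0], [0, -0.15, 0], [0.028, -0.06, 0], [0, 0, 0]], angular=[[0, 0, -0.1], [0, 0, -0.14], [0, 0, -0.1], [0, 0, -0.1], [0, 0, 0]], gripper=[0, 0, 0, 0, 0])

```text
t: 13.4
tool_pos: [0.4247, -0.0639, 0.0269]
ee_rot: [3.141, -0.0, -3.097]
ft_force: [-0.4, 0.1, -0.9]
gripper_width: 0.0359
grip_force: 29.7
```

Run:
```python
from bot import *
im=cam("top");s=robot.observe();print(s["t"],s["tool_pos"],s["ee_rot"])
X=cloud(im);bottles(X,dict(red=(.565,.0535),yellow=(.558,-.057),blue=(.559,.1625)))
im=cam("scene")
for q,z in [("yellow_label",.04),("yellow",0),("red",0),("blue",0),("scanner_window",.04),("scanner_center",.04)]:
    for d in robot.mark_of("scene",q)[:2]: print(q,round(d["score"],2),np.round(d["point"]),at_z(im,d["point"],z))
X=cloud(im);bottles(X,dict(red=(.565,.0535),yellow=(.558,-.057),blue=(.559,.1625)))
```

```text
13.45 [ 0.4245 -0.0632  0.0268] [ 3.1412 -0.0005 -3.0963]
red 17 cap 6 [0.5756 0.0681 0.0889] rect [0.5766 0.0715] [0.0261 0.0151] 2.9 shoulder (array([0.5763, 0.0768]), array([0.0261, 0.0045]), 2.9)
yellow 0 cap 0 None rect [0. 0.] [0. 0.] 0.0 shoulder None
blue 330 cap 80 [0.559  0.1625 0.0903] rect [0.5507 0.1598] [0.0757 0.0498] 16.3 shoulder (array([0.5589, 0.1625]), array([0.0564, 0.0499]), 19.4)
yellow_label 0.93 [320. 221.] [ 0.5411 -0.0653  0.04  ]
yellow_label 0.17 [273. 253.] [0.5643 0.1693 0.04  ]
yellow 0.96 [313. 229.] [ 0.5686 -0.0651  0.    ]
yellow 0.19 [315. 221.] [ 0.5893 -0.1157  0.    ]
red 0.95 [293. 246.] [0.5709 0.051  0.    ]
red 0.74 [383. 212.] [ 0.4217 -0.2856  0.    ]
blue 0.92 [272. 260.] [0.5831 0.15   0.    ]
scanner_window 0.57 [335. 228.] [ 0.4767 -0.0479  0.04  ]
scanner_center 0.73 [356. 229.] [ 0.4196 -0.0774  0.04  ]
scanner_center 0.67 [294. 249.] [0.5216 0.1193 0.04  ]
red 509 cap 73 [0.5668 0.0594 0.0896] rect [0.5667 0.0578] [0.0579 0.0587] 3.0 shoulder (array([0.5684, 0.0576]), array([0.0521, 0.0557]), 8.4)
yellow 482 cap 66 [ 0.5601 -0.0525  0.0893] rect [ 0.5531 -0.0479] [0.0728 0.0601] 22.4 shoulder (array([ 0.5612, -0.0523]), array([0.0519, 0.0602]), 1.4)
blue 553 cap 83 [0.5612 0.1679 0.0897] rect [0.5607 0.1671] [0.0536 0.0577] 14.5 shoulder (array([0.5603, 0.1672]), array([0.0513, 0.0573]), 14.4)
```

Call:
step_arm(dp=[[0, 0, 0], [0, 0, 0], [0, 0, 0], [0, 0, 0], [0, 0, 0]], angular=[[0, 0, 0], [0, 0, 0], [0, 0, 0], [0, 0, 0], [0, 0, 0]], gripper=[0, 0, 0, 0, 0])

```text
t: 14.42
tool_pos: [0.4244, -0.0635, 0.027]
ee_rot: [3.142, 0.0, -3.096]
ft_force: [-0.2, 0.9, -1.9]
gripper_width: 0.0355
grip_force: 29.7
```

Call:
step_arm(dp=[[0, 0, 0], [0, 0, 0], [0, 0, 0], [0, 0, 0], [0, 0, 0]], angular=[[0, 0, 0], [0, 0, 0], [0, 0, 0], [0, 0, 0], [0, 0, 0]], gripper=[0, 0, 0, 0, 0])

```text
t: 15.05
tool_pos: [0.4244, -0.0635, 0.0269]
ee_rot: [-3.142, 0.0, -3.096]
ft_force: [-0.6, -1.0, -1.9]
gripper_width: 0.0357
grip_force: 29.7
```

Call:
step_arm(dp=[[0, 0, 0], [0, 0, 0], [0, 0, 0], [0, 0, 0], [0, 0, 0]], angular=[[0, 0, 0], [0, 0, 0], [0, 0, 0], [0, 0, 0], [0, 0, 0]], gripper=[0, 0, 0, 0, 0])

```text
t: 15.68
tool_pos: [0.4244, -0.0634, 0.0269]
ee_rot: [-3.142, -0.0, -3.096]
ft_force: [0.5, -0.1, -1.3]
gripper_width: 0.0358
grip_force: 29.7
```

Call:
step_arm(dp=[[0, 0, 0], [0, 0, 0], [0, 0, 0], [0, 0, 0], [0, 0, 0]], angular=[[0, 0, 0], [0, 0, 0], [0, 0, 0], [0, 0, 0], [0, 0, 0]], gripper=[0, 0, 0, 0, 0])

```text
t: 16.3
tool_pos: [0.4244, -0.0635, 0.027]
ee_rot: [-3.142, 0.0, -3.096]
ft_force: [-0.4, -0.3, -1.7]
gripper_width: 0.0356
grip_force: 29.7
```

Call:
step_arm(dp=[[0, 0, 0], [0, 0, 0], [0, 0, 0], [0, 0, 0], [0, 0, 0]], angular=[[0, 0, 0], [0, 0, 0], [0, 0, 0], [0, 0, 0], [0, 0, 0]], gripper=[0, 0, 0, 0, 0])

```text
t: 16.92
tool_pos: [0.4244, -0.0634, 0.0269]
ee_rot: [3.142, 0.0, -3.096]
ft_force: [0.5, -0.5, -1.5]
gripper_width: 0.0359
grip_force: 29.7
```

Run:
```python
from bot import *
im=cam("top");s=robot.observe();print(s["t"],s["tool_pos"])
bottles(cloud(im),dict(blue=(.559,.1625)))
im=cam("scene");bottles(cloud(im),dict(red=(.565,.0535),yellow=(.558,-.057),blue=(.559,.1625)))
```

```text
16.975 [ 0.4244 -0.0634  0.0269]
blue 326 cap 82 [0.5601 0.1619 0.0891] rect [0.5605 0.1556] [0.0602 0.0749] 12.0 shoulder (array([0.5606, 0.1632]), array([0.0532, 0.0496]), 18.5)
red 512 cap 72 [0.5668 0.059  0.0895] rect [0.5679 0.0585] [0.0567 0.0587] 6.0 shoulder (array([0.5665, 0.0584]), array([0.0502, 0.0587]), 6.0)
yellow 487 cap 65 [ 0.5597 -0.0526  0.0899] rect [ 0.5555 -0.0568] [0.0697 0.0647] 89.8 shoulder (array([ 0.5558, -0.0495]), array([0.0639, 0.0492]), 49.5)
blue 559 cap 81 [0.5606 0.1678 0.0902] rect [0.5604 0.168 ] [0.0527 0.0642] 18.0 shoulder (array([0.5612, 0.1679]), array([0.051 , 0.0549]), 18.6)
```

Call:
step_arm(dp=[[-0.06, 0.06, 0], [0, 0.16, 0], [0, 0.17, 0], [0, 0.17, 0], [0.04, 0.13, 0]], angular=[[0, 0, 0.65], [0, 0, 0.65], [0, 0, 0.65], [0, 0, 0.65], [0, 0, 0.65]], gripper=[0, 0, 0, 0, 0])

```text
t: 17.65
tool_pos: [0.4192, 0.1107, 0.0271]
ee_rot: [-3.142, 0.001, -2.833]
ft_force: [0.6, -0.7, -1.6]
gripper_width: 0.0357
grip_force: 29.7
```

Call:
step_arm(dp=[[0.046, 0.056, 0], [0, 0, 0], [0, 0, 0]], angular=[[0, 0, 0], [0, 0, 0], [0, 0, 0]], gripper=[0, 0, 0])

```text
t: 18.02
tool_pos: [0.4306, 0.1226, 0.0268]
ee_rot: [-3.142, -0.001, -2.836]
ft_force: [0.1, 0.0, -1.0]
gripper_width: 0.0353
grip_force: 29.7
```

Run:
```python
from bot import *
im=cam("top");s=robot.observe();print(s["t"],s["tool_pos"],s["ee_rot"])
bottles(cloud(im),dict(red=(.565,.0535),yellow=(.558,-.057),blue=(.559,.1625)))
im=cam("scene");bottles(cloud(im),dict(red=(.565,.0535),yellow=(.558,-.057),blue=(.559,.1625)))
cv2.imwrite("pics/s5.png",cv2.resize(im["color"][180:330,200:400],(800,600),interpolation=cv2.INTER_CUBIC))
```

```text
18.075 [0.4306 0.1224 0.0269] [-3.1415 -0.0002 -2.8362]
red 258 cap 85 [0.564  0.0534 0.0906] rect [0.5653 0.0523] [0.0553 0.0524] 6.7 shoulder (array([0.5661, 0.0538]), array([0.0543, 0.0498]), 5.8)
yellow 329 cap 83 [ 0.558  -0.0576  0.0909] rect [ 0.5502 -0.06  ] [0.0626 0.055 ] 4.7 shoulder (array([ 0.5568, -0.0578]), array([0.0489, 0.0501]), 4.7)
blue 0 cap 0 None rect [0. 0.] [0. 0.] 0.0 shoulder None
red 473 cap 67 [0.5659 0.0577 0.0901] rect [0.5683 0.0684] [0.0546 0.0662] 7.8 shoulder (array([0.5693, 0.0616]), array([0.0546, 0.0528]), 7.7)
yellow 127 cap 10 [ 0.5639 -0.0398  0.0879] rect [ 0.567 -0.035] [0.0262 0.0572] 68.4 shoulder (array([ 0.5786, -0.0389]), array([0.0225, 0.0376]), 57.3)
blue 555 cap 83 [0.5624 0.167  0.0895] rect [0.5622 0.1671] [0.055  0.0586] 21.0 shoulder (array([0.5616, 0.166 ]), array([0.0513, 0.0591]), 17.9)
```

View pics/s5.png

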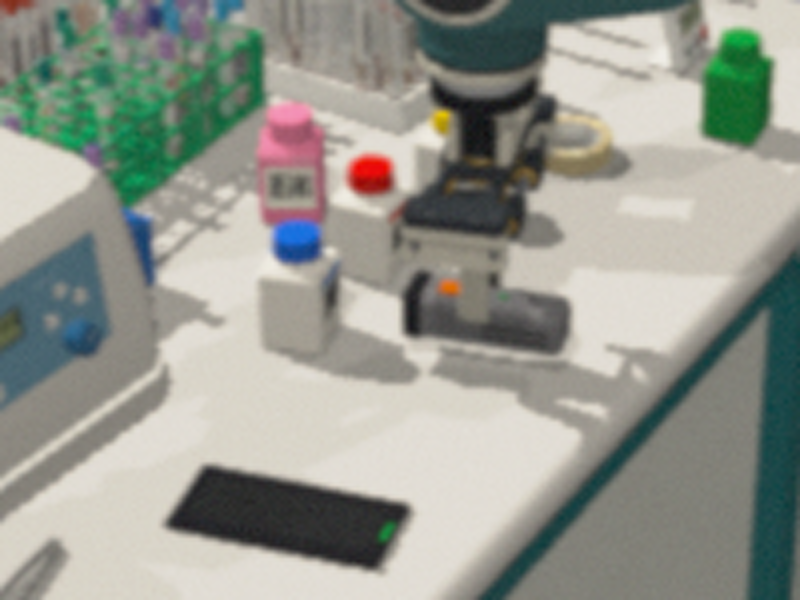

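The scene view shows the scanner's nose at crop (415,305) facing the blue label at (330,285) squarely. I'll hold it here, then take the scanner back over the pad.

Call:
step_arm(dp=[[0, 0, 0], [0, 0, 0], [0, 0, 0], [0, 0, 0], [0, 0, 0]], angular=[[0, 0, 0], [0, 0, 0], [0, 0, 0], [0, 0, 0], [0, 0, 0]], gripper=[0, 0, 0, 0, 0])

```text
t: 18.75
tool_pos: [0.4309, 0.123, 0.0269]
ee_rot: [-3.142, -0.0, -2.836]
ft_force: [-0.6, 1.1, -1.4]
gripper_width: 0.0357
grip_force: 29.7
```

Call:
step_arm(dp=[[0, 0, 0], [0, 0, 0], [0, 0, 0], [0, 0, 0], [0, 0, 0]], angular=[[0, 0, 0], [0, 0, 0], [0, 0, 0], [0, 0, 0], [0, 0, 0]], gripper=[0, 0, 0, 0, 0])

```text
t: 19.38
tool_pos: [0.4309, 0.1231, 0.0269]
ee_rot: [-3.142, -0.0, -2.836]
ft_force: [-0.3, 0.0, -2.2]
gripper_width: 0.0357
grip_force: 29.7
```

Call:
step_arm(dp=[[0, 0, 0], [0, 0, 0], [0, 0, 0], [0, 0, 0], [0, 0, 0]], angular=[[0, 0, 0], [0, 0, 0], [0, 0, 0], [0, 0, 0], [0, 0, 0]], gripper=[0, 0, 0, 0, 0])

```text
t: 20.0
tool_pos: [0.4309, 0.123, 0.0269]
ee_rot: [-3.142, -0.0, -2.836]
ft_force: [0.5, -0.1, -0.9]
gripper_width: 0.0357
grip_force: 29.7
```

Call:
step_arm(dp=[[0, 0, 0], [0, 0, 0], [0, 0, 0], [0, 0, 0], [0, 0, 0]], angular=[[0, 0, 0], [0, 0, 0], [0, 0, 0], [0, 0, 0], [0, 0, 0]], gripper=[0, 0, 0, 0, 0])

```text
t: 20.62
tool_pos: [0.4309, 0.1231, 0.0269]
ee_rot: [3.142, -0.0, -2.836]
ft_force: [0.2, 0.4, -1.7]
gripper_width: 0.0358
grip_force: 29.7
```

Call:
step_arm(dp=[[0, 0, 0], [0, 0, 0], [0, 0, 0], [0, 0, 0], [0, 0, 0]], angular=[[0, 0, 0], [0, 0, 0], [0, 0, 0], [0, 0, 0], [0, 0, 0]], gripper=[0, 0, 0, 0, 0])

```text
t: 21.25
tool_pos: [0.4309, 0.123, 0.0269]
ee_rot: [3.142, -0.0, -2.836]
ft_force: [-0.5, -0.0, -1.6]
gripper_width: 0.0357
grip_force: 29.7
```

Run:
```python
from bot import *
im=cam("scene");s=robot.observe();print(s["t"],s["tool_pos"])
bottles(cloud(im),dict(red=(.565,.0535),yellow=(.558,-.057),blue=(.559,.1625)))
im=cam("top");bottles(cloud(im),dict(red=(.565,.0535),yellow=(.558,-.057)))
```

```text
21.3 [0.4309 0.123  0.0269]
red 467 cap 67 [0.5675 0.0601 0.09  ] rect [0.5697 0.0616] [0.0569 0.0536] 13.9 shoulder (array([0.5682, 0.06  ]), array([0.0532, 0.0512]), 13.9)
yellow 122 cap 7 [ 0.5643 -0.0396  0.0902] rect [ 0.5665 -0.0373] [0.027  0.0526] 75.1 shoulder (array([ 0.5736, -0.0419]), array([0.0248, 0.0345]), 8.7)
blue 552 cap 83 [0.5613 0.1674 0.0901] rect [0.5584 0.1713] [0.0597 0.0572] 33.8 shoulder (array([0.5539, 0.171 ]), array([0.0645, 0.0481]), 46.9)
red 262 cap 83 [0.5664 0.0537 0.0898] rect [0.5671 0.051 ] [0.0608 0.0628] 12.8 shoulder (array([0.5649, 0.0533]), array([0.05 , 0.052]), 1.0)
yellow 333 cap 85 [ 0.5598 -0.0576  0.09  ] rect [ 0.5475 -0.0631] [0.0728 0.0603] 2.0 shoulder (array([ 0.5577, -0.0575]), array([0.0521, 0.0498]), 1.8)
```

Call:
step_arm(dp=[[-0.04, 0.1, 0.05], [0.02, 0.2, 0.05], [0.04, 0.2, 0], [0.042, 0.2, 0], [0, 0.198, 0]], angular=[[0, 0, -0.22], [0, 0, -0.22], [0, 0, -0.22], [0, 0, -0.22], [0, 0, -0.22]], gripper=[0, 0, 0, 0, 0])

```text
t: 21.98
tool_pos: [0.4467, 0.3493, 0.0519]
ee_rot: [-3.142, 0.0, -2.924]
ft_force: [0.3, -0.3, -1.2]
gripper_width: 0.0357
grip_force: 29.7
```

Call:
step_arm(dp=[[0, 0, -0.06], [0, 0, -0.04], [0, 0, -0.03], [0, 0, 0], [0, 0, 0]], angular=[[0, 0, 0], [0, 0, 0], [0, 0, 0], [0, 0, 0], [0, 0, 0]], gripper=[0, 0, 0, 0, 0])

```text
t: 22.6
tool_pos: [0.4467, 0.3473, 0.02]
ee_rot: [3.141, 0.001, -2.924]
ft_force: [-0.7, -0.0, -1.5]
gripper_width: 0.0362
grip_force: 29.7
```

Call:
step_arm(dp=[[0, 0, -0.02], [0, 0, -0.012], [0, 0, -0.004], [0, 0, 0], [0, 0, 0]], angular=[[0, 0, 0], [0, 0, 0], [0, 0, 0], [0, 0, 0], [0, 0, 0]], gripper=[0, 0, 0, 0, 0])

```text
t: 23.22
tool_pos: [0.4464, 0.3475, 0.0109]
ee_rot: [-3.141, 0.0, -2.923]
ft_force: [-3.5, -2.7, 5.9]
gripper_width: 0.0357
grip_force: 29.7
```

Call:
step_arm(dp=[[0, 0, 0], [0, 0, 0], [0, 0, 0], [0, 0, 0], [0, 0, 0]], angular=[[0, 0, 0], [0, 0, 0], [0, 0, 0], [0, 0, 0], [0, 0, 0]], gripper=[0.7, 0.7, 0.7, 0.7, 0.7])

```text
t: 23.85
tool_pos: [0.4464, 0.3475, 0.0104]
ee_rot: [-3.142, -0.0, -2.924]
ft_force: [-0.3, 0.8, 0.3]
gripper_width: 0.0649
grip_force: 0.0
```

Call:
step_arm(dp=[[0, 0, 0.1], [0, 0, 0.16], [0, 0, 0.2], [0, 0, 0.2], [0, 0, 0.2]], angular=[[0, 0, 0], [0, 0, 0], [0, 0, 0], [0, 0, 0], [0, 0, 0]], gripper=[0.7, 0.7, 0.7, 0.7, 0.7])

```text
t: 24.48
tool_pos: [0.4462, 0.3474, 0.2272]
ee_rot: [3.141, 0.0, -2.924]
ft_force: [-0.0, 0.1, -0.1]
gripper_width: 0.0654
grip_force: 0.0
```

Call:
step_arm(dp=[[-0.1, 0, 0.1], [-0.1, 0, 0], [0, 0, 0], [0, 0, 0]], angular=[[0, 0, 0], [0, 0, 0], [0, 0, 0], [0, 0, 0]], gripper=[0.7, 0.7, 0.7, 0.7])

```text
t: 24.98
tool_pos: [0.3967, 0.3475, 0.2502]
ee_rot: [-3.141, -0.0, -2.923]
ft_force: [-0.2, 0.3, -0.6]
gripper_width: 0.0652
grip_force: 0.0
```

Run:
```python
from bot import *
im=cam("wrist");s=robot.observe();print(s["t"],s["tool_pos"],s["ee_rot"])
X=cloud(im);cv2.imwrite("pics/w6.png",im["color"])
reg=(abs(X[...,0]-.445)<.1)&(abs(X[...,1]-.348)<.07)
for z0,z1 in ((.025,.08),(.003,.08),(.034,.039),(.003,.009)):
    n,l,st,ce=cv2.connectedComponentsWithStats((reg&(X[...,2]>z0)&(X[...,2]<z1)).astype(np.uint8))
    for k in range(1,n):
        if st[k,4]>600: print(z0,st[k,4],cv2.minAreaRect(X[l==k][:,:2].astype(np.float32)))
for q,z in [("scanner_center",.024),("pad",0),("scanner_window",.024)]:
    for d in robot.mark_of("wrist",q)[:1]: print(q,round(d["score"],2),np.round(d["point"]),at_z(im,d["point"],z))
```

```text
25.025 [0.3969 0.3475 0.25  ] [-3.1412 -0.0005 -2.9238]
0.025 4573 ((0.4430173337459564, 0.3450641334056854), (0.11943265795707703, 0.03987583518028259), 10.550751686096191)
0.003 9332 ((0.4479992389678955, 0.34821003675460815), (0.1503148376941681, 0.069986492395401), 12.95943546295166)
0.003 4697 ((0.4479992389678955, 0.34821003675460815), (0.1503148376941681, 0.069986492395401), 12.95943546295166)
scanner_center 0.94 [307. 249.] [0.444 0.347 0.024]
scanner_window 0.7 [308. 302.] [0.4981 0.3588 0.024 ]
```

View pics/w6.png

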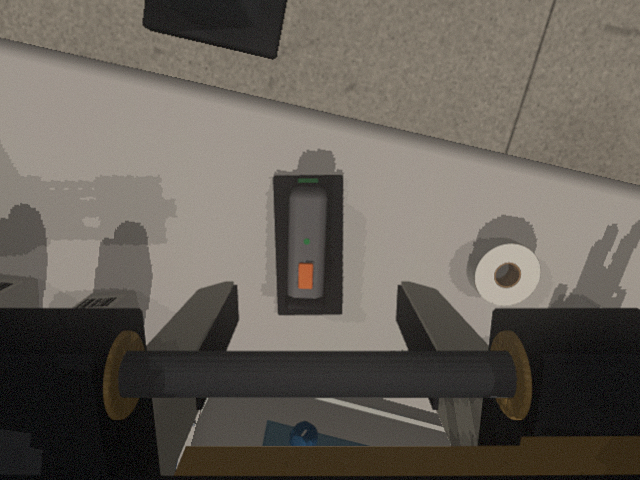

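The scanner lies straight in the middle of its pad at (307,247), about 4 mm off. Next I'll look at the bottles and then at the target area, with the gripper empty.

Call:
step_arm(dp=[[0.062, -0.195, 0.013], [0.062, -0.195, 0.013], [0.062, -0.195, 0.013], [0.062, -0.195, 0.013], [0.062, -0.195, 0.013]], angular=[[0, 0, -0.45], [0, 0, -0.45], [0, 0, -0.45], [0, 0, -0.45], [0, 0, -0.45]], gripper=[0.75, 0.75, 0.75, 0.75, 0.75])

```text
t: 25.8
tool_pos: [0.4744, 0.102, 0.2668]
ee_rot: [-3.142, 0.0, -3.105]
ft_force: [0.6, 0.9, 0.6]
gripper_width: 0.0694
grip_force: 0.0
```

Call:
step_arm(dp=[[0.062, -0.195, 0.013], [0, 0, 0], [0, 0, 0]], angular=[[0, 0, -0.45], [0, 0, 0], [0, 0, 0]], gripper=[0.75, 0.75, 0.75])

```text
t: 26.18
tool_pos: [0.4895, 0.055, 0.2697]
ee_rot: [3.141, -0.001, -3.14]
ft_force: [0.0, 0.5, 0.4]
gripper_width: 0.0697
grip_force: 0.0
```

Run:
```python
from bot import *
im=cam("wrist");s=robot.observe();print(s["t"],s["tool_pos"],s["ee_rot"])
X=cloud(im);cv2.imwrite("pics/w7.png",im["color"])
bottles(X,dict(red=(.565,.0535),yellow=(.558,-.057),blue=(.559,.1625)),.042)
for q,z in [("red",0),("red_center",.045),("red_label",.04),("yellow",0),("yellow_label",.04),("blue",0),("blue_label",.04)]:
    for d in robot.mark_of("wrist",q)[:1]: print(q,round(d["score"],2),np.round(d["point"]),at_z(im,d["point"],z))
```

```text
26.225 [0.4893 0.0556 0.2697] [ 3.1414 -0.0004 -3.139 ]
red 3217 cap 1161 [0.5682 0.0513 0.0893] rect [0.5687 0.051 ] [0.0502 0.05  ] 5.8 shoulder (array([0.5688, 0.051 ]), array([0.05, 0.05]), 5.8)
yellow 2722 cap 636 [ 0.5544 -0.0625  0.0893] rect [ 0.5608 -0.0586] [0.0487 0.0501] 1.8 shoulder (array([ 0.5584, -0.0588]), array([0.0441, 0.05  ]), 3.8)
blue 2503 cap 462 [0.5533 0.1638 0.0893] rect [0.5619 0.1599] [0.0492 0.0505] 15.8 shoulder (array([0.5621, 0.1601]), array([0.0489, 0.0503]), 15.8)
red 0.89 [282. 347.] [0.6655 0.014  0.    ]
red_center 0.89 [313. 282.] [0.5692 0.0504 0.045 ]
red_label 0.8 [314. 255.] [0.5428 0.0508 0.04  ]
yellow 0.95 [215. 263.] [ 0.563  -0.0585  0.    ]
yellow_label 0.66 [204. 248.] [ 0.535  -0.0592  0.04  ]
blue 0.87 [411. 262.] [0.5623 0.1578 0.    ]
blue_label 0.96 [413. 251.] [0.5387 0.1499 0.04  ]
```

Call:
step_arm(dp=[[-0.022, -0.19, 0], [-0.022, -0.19, 0], [-0.022, -0.19, 0], [-0.022, -0.19, 0], [-0.022, -0.19, 0]], angular=[[0, 0, 0], [0, 0, 0], [0, 0, 0], [0, 0, 0], [0, 0, 0]], gripper=[0.75, 0.75, 0.75, 0.75, 0.75])

```text
t: 27.2
tool_pos: [0.4615, -0.1838, 0.2701]
ee_rot: [-3.141, 0.0, -3.139]
ft_force: [1.1, 0.1, 0.6]
gripper_width: 0.0701
grip_force: 0.0
```

Call:
step_arm(dp=[[-0.022, -0.19, 0], [-0.022, -0.19, 0], [0, 0, 0], [0, 0, 0]], angular=[[0, 0, 0], [0, 0, 0], [0, 0, 0], [0, 0, 0]], gripper=[0.75, 0.75, 0.75, 0.75])

```text
t: 27.7
tool_pos: [0.451, -0.277, 0.2699]
ee_rot: [3.141, -0.0, -3.14]
ft_force: [-0.5, -0.0, 0.0]
gripper_width: 0.0698
grip_force: 0.0
```

Run:
```python
from bot import *
im=cam("wrist");s=robot.observe();print(s["t"],s["tool_pos"],s["ee_rot"])
X=cloud(im);cv2.imwrite("pics/w8.png",im["color"]);np.savez("w8.npz",X=X)
def r(n,x,y,rad,z0,z1):
    m=(np.hypot(X[...,0]-x,X[...,1]-y)<rad)&(X[...,2]>z0)&(X[...,2]<z1);P=X[m]
    if len(P)<10:print(n,"none");return
    q=cv2.minAreaRect(P[:,:2].astype(np.float32));print(n,len(P),np.round(q[0],4),np.round(q[1],4),round(q[2],1),"zmax",np.percentile(P[:,2],98),"circ",cv2.minEnclosingCircle(P[:,:2].astype(np.float32)))
r("timer top",.512,-.377,.06,.05,.08);r("timer",.512,-.377,.06,.008,.08)
r("tape",.517,-.18,.06,.012,.03);r("green",.42,-.284,.06,.008,.11);r("green sh",.42,-.284,.06,.055,.075)
for q,z in [("timer",0),("tape_roll",0),("marker",0),("red",0)]:
    for d in robot.mark_of("wrist",q)[:2]: print(q,round(d["score"],2),np.round(d["point"]),at_z(im,d["point"],z))
```

```text
27.75 [ 0.4511 -0.2767  0.27  ] [ 3.1414  0.0002 -3.139 ]
timer top 1156 [ 0.5204 -0.3801] [0.0165 0.0675] 3.8 zmax 0.06268941723778652 circ ((0.5183790922164917, -0.38019728660583496), 0.03385544568300247)
timer 2479 [ 0.5154 -0.3803] [0.0265 0.0676] 3.8 zmax 0.06244303339610144 circ ((0.5151318311691284, -0.38033100962638855), 0.034382712095975876)
tape 1532 [ 0.5186 -0.1795] [0.0643 0.0689] 16.3 zmax 0.020056144302606892 circ ((0.5206159353256226, -0.17844903469085693), 0.03502528369426727)
green 3073 [ 0.4208 -0.2868] [0.0502 0.0504] 7.0 zmax 0.09065783352908492 circ ((0.42064136266708374, -0.28644025325775146), 0.03273070231080055)
green sh 1553 [ 0.4208 -0.2868] [0.0502 0.0504] 7.0 zmax 0.06861565243685432 circ ((0.42086276412010193, -0.28618067502975464), 0.03270607441663742)
timer 0.84 [221. 258.] [ 0.5199 -0.3837  0.    ]
tape_roll 0.59 [407. 260.] [ 0.5217 -0.1789  0.    ]
marker 0.77 [111. 109.] [ 0.362  -0.4868  0.    ]
red 0.88 [608. 300.] [0.5685 0.0516 0.    ]
red 0.61 [310. 169.] [ 0.4223 -0.2848  0.    ]
```

View pics/w8.png

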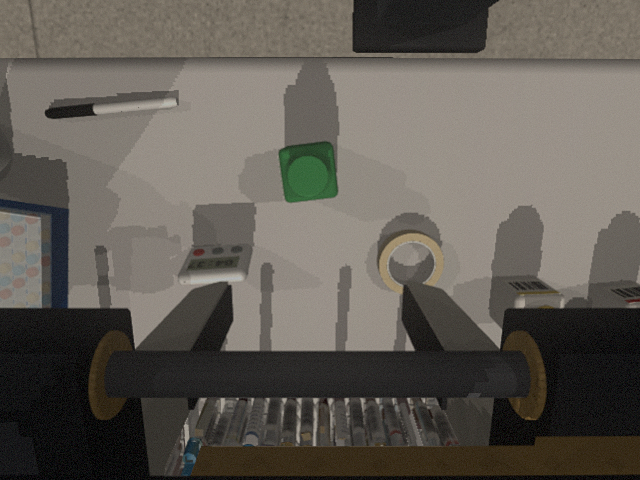

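View pics/w7.png

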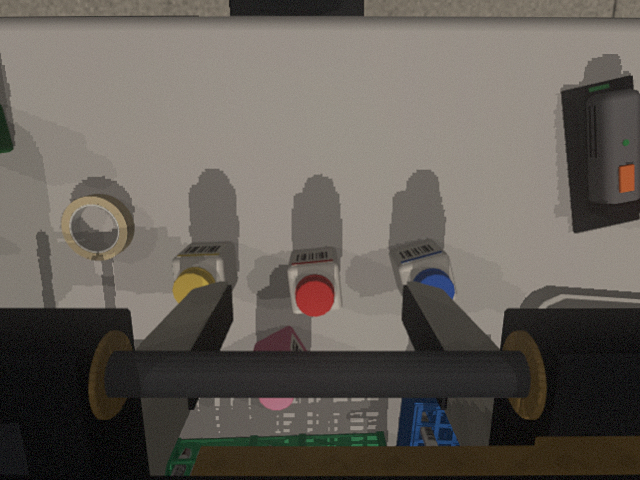

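The w8 view shows the timer at (216,262), the tape roll at (411,262) and the green look-alike at (308,172), with yellow and red still in place at the right edge. The w7 view shows yellow (197,280), red (314,285) and blue (425,275), all upright with labels to the front. I'll go above red and work out the timer's profile meanwhile.

Call:
step_arm(dp=[[0.067, 0.187, 0], [0.067, 0.187, 0], [0.067, 0.187, 0], [0.067, 0.187, 0], [0.067, 0.187, 0]], angular=[[0, 0, 0.25], [0, 0, 0.25], [0, 0, 0.25], [0, 0, 0.25], [0, 0, 0.25]], gripper=[0.75, 0.75, 0.75, 0.75, 0.75])

```text
t: 28.58
tool_pos: [0.5349, -0.0415, 0.2702]
ee_rot: [-3.141, 0.001, -3.038]
ft_force: [1.1, 0.3, -0.6]
gripper_width: 0.07
grip_force: 0.0
```

Call:
step_arm(dp=[[0.067, 0.187, 0], [0.067, 0.187, 0], [0, 0, -0.2], [0, 0, -0.2], [0, 0, -0.16]], angular=[[0, 0, 0], [0, 0, 0], [0, 0, 0], [0, 0, 0], [0, 0, 0]], gripper=[0.75, 0.75, 0.75, 0.75, 0.75])

```text
t: 29.2
tool_pos: [0.5675, 0.0506, 0.128]
ee_rot: [3.142, -0.001, -3.038]
ft_force: [0.0, -0.0, 0.3]
gripper_width: 0.0699
grip_force: 0.0
```

Run:
```python
from bot import *
im=cam("scene");s=robot.observe();print(s["t"],s["tool_pos"],s["ee_rot"])
bottles(cloud(im),dict(red=(.567,.057),yellow=(.56,-.055),blue=(.561,.166)))
for f in ("w8","top0"):
    X=np.load(f+".npz")["X"];m=(np.hypot(X[...,0]-.515,X[...,1]+.38)<.06)&(X[...,2]>.001)&(X[...,2]<.08);P=X[m]
    c,sn=np.cos(.066),np.sin(.066);d=P[:,:2]-[.5,-.38];u=c*d[:,0]+sn*d[:,1]+.5;v=-sn*d[:,0]+c*d[:,1]-.38
    for a in np.arange(0,.07,.006):
        k=(P[:,2]>a)&(P[:,2]<a+.006)&(abs(v+.38)<.036)
        if k.sum()>3:print(f,round(a,3),k.sum(),"u",np.percentile(u[k],[3,50,97]),"v",np.percentile(v[k],[1,99]))
```

```text
29.25 [0.5657 0.0504 0.1227] [ 3.1412 -0.0066 -3.0385]
red 514 cap 74 [0.5671 0.0579 0.0898] rect [0.5643 0.0618] [0.066  0.0649] 43.0 shoulder (array([0.5688, 0.0581]), array([0.0561, 0.0548]), 8.8)
yellow 485 cap 66 [ 0.5603 -0.0534  0.0902] rect [ 0.5605 -0.052 ] [0.0561 0.058 ] 3.5 shoulder (array([ 0.5608, -0.0533]), array([0.053, 0.055]), 4.4)
blue 554 cap 79 [0.5598 0.1669 0.0903] rect [0.5554 0.1739] [0.0617 0.0611] 38.4 shoulder (array([0.5609, 0.1678]), array([0.0533, 0.0594]), 22.1)
w8 0.0 153 u [0.4604 0.4874 0.5686] v [-0.4145 -0.3443]
w8 0.006 99 u [0.5025 0.5033 0.5076] v [-0.4118 -0.3481]
w8 0.012 116 u [0.5032 0.5043 0.5093] v [-0.4135 -0.3478]
w8 0.018 191 u [0.5027 0.5048 0.5106] v [-0.4124 -0.3479]
w8 0.024 248 u [0.5044 0.5071 0.51  ] v [-0.4121 -0.3479]
w8 0.03 177 u [0.5078 0.5087 0.512 ] v [-0.4133 -0.348 ]
w8 0.036 208 u [0.5088 0.51   0.5147] v [-0.4128 -0.3478]
w8 0.042 212 u [0.5103 0.5115 0.5156] v [-0.4132 -0.3479]
w8 0.048 223 u [0.5117 0.513  0.517 ] v [-0.4134 -0.348 ]
w8 0.054 403 u [0.5134 0.5155 0.5278] v [-0.4141 -0.3481]
w8 0.06 606 u [0.5162 0.5206 0.5258] v [-0.4118 -0.3506]
top0 0.0 154 u [0.459  0.4903 0.5698] v [-0.4141 -0.3446]
top0 0.006 51 u [0.4652 0.5017 0.5622] v [-0.4139 -0.3453]
top0 0.012 19 u [0.5005 0.5024 0.5069] v [-0.4105 -0.3483]
top0 0.018 26 u [0.5011 0.5043 0.5097] v [-0.4118 -0.3483]
top0 0.024 30 u [0.5013 0.5056 0.5109] v [-0.4122 -0.3457]
top0 0.03 21 u [0.5009 0.5074 0.5106] v [-0.4081 -0.3451]
top0 0.036 30 u [0.5044 0.5083 0.5146] v [-0.41   -0.3464]
top0 0.042 27 u [0.5055 0.5092 0.514 ] v [-0.4046 -0.3485]
top0 0.048 28 u [0.5068 0.5109 0.516 ] v [-0.4112 -0.3471]
top0 0.054 46 u [0.5099 0.5161 0.525 ] v [-0.4104 -0.3459]
top0 0.06 42 u [0.5104 0.5181 0.5239] v [-0.4093 -0.3482]
top0 0.066 6 u [0.5108 0.5133 0.5161] v [-0.3983 -0.3605]
```

Call:
step_arm(dp=[[0, 0, 0], [0.008, 0, -0.12], [0, 0, -0.12], [0, 0, -0.1], [0, 0, -0.06]], angular=[[0, 0, 0], [0, 0, 0], [0, 0, 0], [0, 0, 0], [0, 0, 0]], gripper=[0.75, 0.75, 0.75, 0.75, 0.75])

```text
t: 29.88
tool_pos: [0.5711, 0.05, 0.0312]
ee_rot: [-3.141, 0.002, -3.039]
ft_force: [0.8, -0.3, -0.3]
gripper_width: 0.0699
grip_force: 0.0
```

Call:
step_arm(dp=[[0, 0, 0], [0, 0, 0], [0, 0, 0], [0, 0, 0], [0, 0, 0]], angular=[[0, 0, 0], [0, 0, 0], [0, 0, 0], [0, 0, 0], [0, 0, 0]], gripper=[0.75, 0, 0, 0, 0])

```text
t: 30.5
tool_pos: [0.5707, 0.05, 0.031]
ee_rot: [3.141, 0.002, -3.04]
ft_force: [-0.0, 1.8, 6.4]
gripper_width: 0.0499
grip_force: 29.9
```

Call:
step_arm(dp=[[0, 0, 0.08], [0, 0, 0.14], [0, 0, 0.2], [-0.03, -0.1, 0.14], [-0.05, -0.186, 0]], angular=[[0, 0, 0], [0, 0, 0], [0, 0, 0], [0, 0, 0], [0, 0, 0]], gripper=[0, 0, 0, 0, 0])

```text
t: 31.12
tool_pos: [0.551, -0.0218, 0.1745]
ee_rot: [-3.141, 0.005, -3.038]
ft_force: [0.3, -0.2, -0.8]
gripper_width: 0.0499
grip_force: 29.8
```

Call:
step_arm(dp=[[-0.05, -0.18, 0], [-0.05, -0.18, 0], [-0.05, -0.18, 0], [-0.05, -0.18, 0], [-0.05, -0.18, 0]], angular=[[0, 0, -0.11], [0, 0, -0.11], [0, 0, -0.11], [0, 0, -0.11], [0, 0, 0]], gripper=[0, 0, 0, 0, 0])

```text
t: 31.75
tool_pos: [0.4869, -0.2482, 0.1714]
ee_rot: [-3.141, 0.001, -3.075]
ft_force: [-0.2, 0.5, -1.2]
gripper_width: 0.0498
grip_force: 29.8
```

Call:
step_arm(dp=[[-0.05, -0.18, 0], [-0.05, -0.18, 0], [-0.057, -0.19, 0], [0, 0, 0], [0, 0, 0]], angular=[[0, 0, 0], [0, 0, 0], [0, 0, 0], [0, 0, 0], [0, 0, 0]], gripper=[0, 0, 0, 0, 0])

```text
t: 32.38
tool_pos: [0.4483, -0.384, 0.1707]
ee_rot: [-3.142, 0.0, -3.075]
ft_force: [-0.4, 0.5, -0.7]
gripper_width: 0.0499
grip_force: 29.8
```

Run:
```python
from bot import *
im=cam("wrist");s=robot.observe();print(s["t"],s["tool_pos"],s["ee_rot"],s["gripper_width"],s["grip_force"])
X=cloud(im)
def r(n,x,y,rad,z0,z1):
    m=(np.hypot(X[...,0]-x,X[...,1]-y)<rad)&(X[...,2]>z0)&(X[...,2]<z1);P=X[m]
    if len(P)<10:print(n,"none");return
    q=cv2.minAreaRect(P[:,:2].astype(np.float32));print(n,len(P),np.round(q[0],4),np.round(q[1],4),round(q[2],1),"z",np.percentile(P[:,2],[2,98]))
r("timer",.515,-.38,.06,.008,.08);r("tape",.5206,-.1787,.05,.012,.03);r("green",.42,-.286,.045,.05,.11)
im=cam("scene");bottles(cloud(im),dict(yellow=(.56,-.055),blue=(.561,.166)))
```

```text
32.425 [ 0.4486 -0.3836  0.1706] [-3.1414  0.0003 -3.0745] 0.04998948918146514 29.841461777687073
timer none
tape 1255 [ 0.4995 -0.1801] [0.0284 0.0666] 4.2 z [0.0127 0.0196]
green 5638 [ 0.4207 -0.2869] [0.0504 0.0511] 7.1 z [0.0542 0.0904]
yellow 479 cap 67 [ 0.5611 -0.0535  0.0895] rect [ 0.5585 -0.0551] [0.0622 0.0525] 82.2 shoulder (array([ 0.5586, -0.0553]), array([0.0616, 0.0499]), 79.8)
blue 550 cap 81 [0.5609 0.1666 0.0898] rect [0.5618 0.1671] [0.0541 0.0605] 18.9 shoulder (array([0.5621, 0.165 ]), array([0.053 , 0.0579]), 16.7)
```

Call:
step_arm(dp=[[0, 0, -0.15], [0, 0, -0.15], [0, 0, -0.12], [0, 0, -0.08], [0, 0, -0.04]], angular=[[0, 0, 0], [0, 0, 0], [0, 0, 0], [0, 0, 0], [0, 0, 0]], gripper=[0, 0, 0, 0, 0])

```text
t: 33.1
tool_pos: [0.4486, -0.3837, 0.0345]
ee_rot: [3.141, -0.0, -3.074]
ft_force: [0.6, 0.6, -0.4]
gripper_width: 0.0497
grip_force: 29.8
```

Call:
step_arm(dp=[[0, 0, -0.008], [0, 0, -0.006], [0, 0, 0], [0, 0, 0]], angular=[[0, 0, 0], [0, 0, 0], [0, 0, 0], [0, 0, 0]], gripper=[0, 0, 0, 0])

```text
t: 33.6
tool_pos: [0.4486, -0.3844, 0.0319]
ee_rot: [-3.141, 0.0, -3.075]
ft_force: [0.8, -0.2, 0.3]
gripper_width: 0.05
grip_force: 29.8
```

Call:
step_arm(dp=[[0, 0, -0.003], [0, 0, 0], [0, 0, 0], [0, 0, 0]], angular=[[0, 0, 0], [0, 0, 0], [0, 0, 0], [0, 0, 0]], gripper=[0, 0.68, 0.68, 0.68])

```text
t: 34.1
tool_pos: [0.4484, -0.3842, 0.0307]
ee_rot: [-3.142, 0.0, -3.075]
ft_force: [0.7, -0.8, -1.0]
gripper_width: 0.0628
grip_force: 0.0
```

Call:
step_arm(dp=[[0, 0, 0.08], [0, 0, 0.16], [0, 0, 0.2], [0, 0, 0.2], [0, 0.06, 0.2]], angular=[[0, 0, 0], [0, 0, 0], [0, 0, 0], [0, 0, 0], [0, 0, 0]], gripper=[0.68, 0.68, 0.68, 0.68, 0.68])

```text
t: 34.72
tool_pos: [0.4481, -0.3693, 0.2439]
ee_rot: [-3.141, 0.001, -3.076]
ft_force: [0.3, 0.2, 0.3]
gripper_width: 0.0632
grip_force: 0.0
```

Call:
step_arm(dp=[[0, 0.19, 0.1], [0, 0.19, 0], [0, 0, 0], [0, 0, 0]], angular=[[0, 0, -0.41], [0, 0, -0.41], [0, 0, 0], [0, 0, 0]], gripper=[0.75, 0.75, 0.75, 0.75])

```text
t: 35.22
tool_pos: [0.4484, -0.2744, 0.2667]
ee_rot: [-3.141, 0.001, -3.14]
ft_force: [-0.8, -0.3, 0.4]
gripper_width: 0.0699
grip_force: 0.0
```

```bash
cat > chk.py <<'E'
from bot import *
def chk(tag,gs=dict(red=(.447,-.384))):
    im=cam("wrist");s=robot.observe();print(s["t"],s["tool_pos"],s["ee_rot"])
    X=cloud(im);cv2.imwrite(f"pics/{tag}.png",im["color"])
    bottles(X,gs,.042)
    for n,x,y,rad,z0,z1 in (("timer",.515,-.38,.05,.008,.08),("tape",.5206,-.1787,.05,.012,.03),("green",.42,-.286,.045,.05,.11)):
        P=X[(np.hypot(X[...,0]-x,X[...,1]-y)<rad)&(X[...,2]>z0)&(X[...,2]<z1)]
        if n=="timer":P=P[P[:,0]>.485]
        if len(P)<10:print(n,"none");continue
        q=cv2.minAreaRect(P[:,:2].astype(np.float32));print(n,len(P),np.round(q[0],4),np.round(q[1],4),round(q[2],1))
    for c in ("scene","top"):
        print(c);bottles(cloud(cam(c)),{"yellow":(.56,-.055),"blue":(.561,.164)})
E
python3 -c "
from chk import *
chk('w9')"
```

```text
35.275 [ 0.4483 -0.2748  0.2663] [-3.1412  0.0003 -3.1404]
red 3691 cap 1375 [ 0.4466 -0.3814  0.0894] rect [ 0.4473 -0.3823] [0.0511 0.0509] 3.7 shoulder (array([ 0.4473, -0.3823]), array([0.0509, 0.0509]), 3.7)
timer 2439 [ 0.5154 -0.3803] [0.026  0.0677] 5.0
tape 1500 [ 0.5181 -0.1798] [0.0627 0.0691] 20.6
green 3055 [ 0.4208 -0.287 ] [0.05   0.0507] 7.1
scene
yellow 485 cap 67 [ 0.5593 -0.0521  0.0897] rect [ 0.5618 -0.0526] [0.0571 0.06  ] 2.9 shoulder (array([ 0.5538, -0.0445]), array([0.0632, 0.0484]), 48.4)
blue 554 cap 84 [0.5601 0.1666 0.0902] rect [0.5617 0.1666] [0.0537 0.0582] 12.5 shoulder (array([0.5615, 0.1676]), array([0.0508, 0.0576]), 17.0)
top
yellow 0 cap 0 None rect [0. 0.] [0. 0.] 0.0 shoulder None
blue 331 cap 80 [0.5607 0.1626 0.0906] rect [0.5564 0.1521] [0.0601 0.0697] 13.1 shoulder (array([0.5595, 0.1624]), array([0.0503, 0.0507]), 14.2)
```

View pics/w9.png

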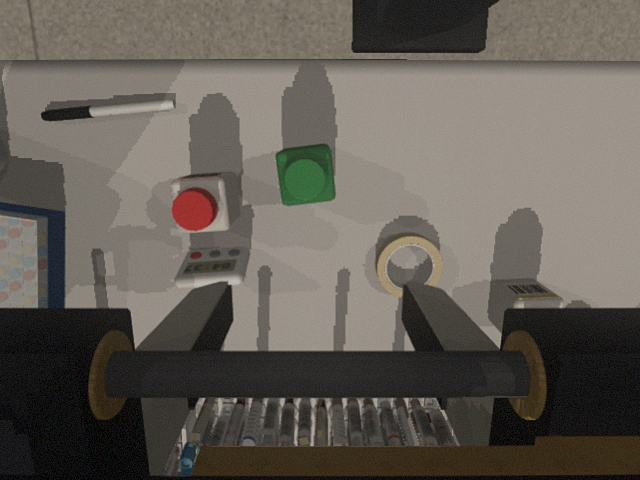

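Red stands at (201,205), centred in front of the timer (214,262) and facing front; the timer hasn't moved. Next I'll pick up yellow.

Call:
step_arm(dp=[[0.089, 0.173, 0], [0.089, 0.173, 0], [0.089, 0.173, 0], [0.089, 0.173, 0], [0.089, 0.173, -0.08]], angular=[[0, 0, 0.12], [0, 0, 0.12], [0, 0, 0.12], [0, 0, 0.12], [0, 0, 0.12]], gripper=[0.75, 0.75, 0.75, 0.75, 0.75])

```text
t: 36.0
tool_pos: [0.5609, -0.0573, 0.2466]
ee_rot: [-3.141, 0.002, -3.093]
ft_force: [-0.0, -0.4, -0.1]
gripper_width: 0.07
grip_force: 0.0
```

Call:
step_arm(dp=[[0, 0, -0.18], [0, 0, -0.18], [0, 0, -0.1], [0, 0, 0], [0, 0, 0]], angular=[[0, 0, 0], [0, 0, 0], [0, 0, 0], [0, 0, 0], [0, 0, 0]], gripper=[0.75, 0.75, 0.75, 0.75, 0.75])

```text
t: 36.62
tool_pos: [0.5602, -0.0584, 0.132]
ee_rot: [-3.141, 0.001, -3.093]
ft_force: [0.3, -0.5, -0.4]
gripper_width: 0.0698
grip_force: 0.0
```

```bash
python3 -c "
from bot import *
s=robot.observe();print(s['t'],s['tool_pos'],s['ee_rot'])
bottles(cloud(cam('scene')),{'yellow':(.56,-.055),'blue':(.561,.164)})"
```

```text
36.625 [ 0.5602 -0.0584  0.132 ] [-3.1413  0.001  -3.0929]
yellow 483 cap 63 [ 0.5592 -0.0527  0.09  ] rect [ 0.5617 -0.0489] [0.062  0.0561] 15.0 shoulder (array([ 0.5581, -0.0468]), array([0.0603, 0.0503]), 30.6)
blue 548 cap 80 [0.5615 0.1681 0.09  ] rect [0.5623 0.1666] [0.0585 0.0596] 26.1 shoulder (array([0.5614, 0.1633]), array([0.0504, 0.0607]), 15.1)
```

Call:
step_arm(dp=[[0, 0, -0.14], [0, 0, -0.14], [0, 0, -0.1], [0, 0, -0.036], [0, 0, 0]], angular=[[0, 0, 0], [0, 0, 0], [0, 0, 0], [0, 0, 0], [0, 0, 0]], gripper=[0.75, 0.75, 0.75, 0.75, 0.75])

```text
t: 37.3
tool_pos: [0.5601, -0.0581, 0.0275]
ee_rot: [-3.141, 0.001, -3.092]
ft_force: [0.1, -0.6, -0.1]
gripper_width: 0.0697
grip_force: 0.0
```

Call:
step_arm(dp=[[0, 0, 0], [0, 0, 0], [0, 0, 0], [0, 0, 0]], angular=[[0, 0, 0], [0, 0, 0], [0, 0, 0], [0, 0, 0]], gripper=[0, 0, 0, 0])

```text
t: 37.8
tool_pos: [0.5601, -0.0581, 0.0275]
ee_rot: [-3.141, 0.001, -3.092]
ft_force: [-0.6, -0.5, 6.4]
gripper_width: 0.0497
grip_force: 30.0
```

Call:
step_arm(dp=[[0, 0, 0.08], [0, 0, 0.14], [0, 0, 0.2], [0, -0.06, 0.14], [-0.03, -0.164, 0]], angular=[[0, 0, 0], [0, 0, 0], [0, 0, 0], [0, 0, -0.12], [0, 0, -0.12]], gripper=[0, 0, 0, 0, 0])

```text
t: 38.42
tool_pos: [0.5534, -0.1138, 0.1714]
ee_rot: [-3.14, 0.005, -3.11]
ft_force: [0.4, -0.2, -1.8]
gripper_width: 0.0497
grip_force: 30.0
```

Call:
step_arm(dp=[[-0.03, -0.18, 0], [-0.03, -0.18, 0], [-0.03, -0.18, 0], [-0.038, -0.12, 0], [0, 0, 0]], angular=[[0, 0, -0.12], [0, 0, -0.12], [0, 0, -0.12], [0, 0, 0], [0, 0, 0]], gripper=[0, 0, 0, 0, 0])

```text
t: 39.05
tool_pos: [0.5195, -0.2805, 0.1677]
ee_rot: [-3.141, 0.0, 3.14]
ft_force: [-0.6, 0.6, -0.9]
gripper_width: 0.0495
grip_force: 30.0
```

Call:
step_arm(dp=[[0, 0, 0], [0, 0, -0.15], [0, 0, -0.15], [0, 0, -0.1], [0, 0, 0]], angular=[[0, 0, 0], [0, 0, 0], [0, 0, 0], [0, 0, 0], [0, 0, 0]], gripper=[0, 0, 0, 0, 0])

```text
t: 39.67
tool_pos: [0.5197, -0.2775, 0.0654]
ee_rot: [3.14, -0.002, -3.139]
ft_force: [-0.4, 0.1, -0.2]
gripper_width: 0.05
grip_force: 30.0
```

Call:
step_arm(dp=[[0.003, -0.005, -0.08], [0, 0, -0.05], [0, 0, -0.015], [0, 0, 0], [0, 0, 0]], angular=[[0, 0, 0], [0, 0, 0], [0, 0, 0], [0, 0, 0], [0, 0, 0]], gripper=[0, 0, 0, 0, 0])

```text
t: 40.3
tool_pos: [0.5212, -0.2804, 0.031]
ee_rot: [-3.141, 0.001, -3.14]
ft_force: [-0.3, -0.9, 0.0]
gripper_width: 0.0499
grip_force: 30.0
```

Call:
step_arm(dp=[[0, 0.002, -0.01], [0, 0, -0.004], [0, 0, 0], [0, 0, 0]], angular=[[0, 0, 0], [0, 0, 0], [0, 0, 0], [0, 0, 0]], gripper=[0, 0, 0, 0])

```text
t: 40.8
tool_pos: [0.5211, -0.2798, 0.0275]
ee_rot: [-3.141, 0.0, -3.14]
ft_force: [-2.4, 1.2, 5.6]
gripper_width: 0.0497
grip_force: 30.0
```

Call:
step_arm(dp=[[0, 0, 0], [0, 0, 0], [0, 0, 0], [0, 0, 0]], angular=[[0, 0, 0], [0, 0, 0], [0, 0, 0], [0, 0, 0]], gripper=[0.68, 0.68, 0.68, 0.68])

```text
t: 41.3
tool_pos: [0.5209, -0.2797, 0.0269]
ee_rot: [3.142, -0.0, -3.14]
ft_force: [-0.1, 0.2, 0.2]
gripper_width: 0.0631
grip_force: 0.0
```

Call:
step_arm(dp=[[0, 0, 0.08], [0, 0, 0.16], [0, 0, 0.2], [0, 0, 0.2], [-0.1, 0, 0.2]], angular=[[0, 0, 0], [0, 0, 0], [0, 0, 0], [0, 0, 0], [0, 0, 0]], gripper=[0.68, 0.68, 0.68, 0.68, 0.68])

```text
t: 41.92
tool_pos: [0.496, -0.2794, 0.2399]
ee_rot: [-3.141, 0.001, -3.14]
ft_force: [0.0, -0.5, 0.1]
gripper_width: 0.0634
grip_force: 0.0
```

Call:
step_arm(dp=[[-0.16, 0, 0.1], [0, 0, 0], [0, 0, 0]], angular=[[0, 0, 0], [0, 0, 0], [0, 0, 0]], gripper=[0.75, 0.75, 0.75])

```text
t: 42.3
tool_pos: [0.456, -0.2796, 0.2624]
ee_rot: [-3.141, 0.001, -3.141]
ft_force: [0.3, -0.5, -0.4]
gripper_width: 0.0697
grip_force: 0.0
```

```bash
python3 -c "
from chk import *
chk('w10',dict(red=(.447,-.382),yellow=(.5205,-.279)))"
```

```text
42.35 [ 0.4561 -0.2795  0.2617] [ 3.1412 -0.0004 -3.1403]
red 3736 cap 1415 [ 0.4466 -0.3816  0.0893] rect [ 0.4473 -0.3824] [0.0512 0.0511] 3.9 shoulder (array([ 0.4474, -0.3824]), array([0.0511, 0.0508]), 4.4)
yellow 3336 cap 1226 [ 0.5223 -0.2816  0.0894] rect [ 0.5222 -0.2818] [0.0498 0.0499] 0.0 shoulder (array([ 0.5226, -0.2816]), array([0.0498, 0.0495]), 89.4)
timer 2575 [ 0.5155 -0.3804] [0.026  0.0677] 4.2
tape 1598 [ 0.5184 -0.1791] [0.0637 0.0689] 6.5
green 3166 [ 0.4207 -0.2869] [0.05   0.0506] 7.0
scene
yellow 1 cap 0 None rect [ 0.5303 -0.0528] [0. 0.] 0.0 shoulder None
blue 553 cap 80 [0.562  0.1683 0.0899] rect [0.5614 0.1688] [0.0545 0.0595] 18.3 shoulder (array([0.56  , 0.1691]), array([0.0513, 0.0487]), 19.5)
top
yellow 0 cap 0 None rect [0. 0.] [0. 0.] 0.0 shoulder None
blue 332 cap 83 [0.5595 0.1626 0.0899] rect [0.5539 0.1612] [0.0652 0.0522] 12.1 shoulder (array([0.5602, 0.1625]), array([0.0548, 0.0502]), 15.2)
```

Yellow is at (0.522,-0.282) and upright; red, timer and tape haven't moved. Next is blue. I'll grip it 8 mm towards its label side to keep the gripper's body clear of the centrifuge corner.

Call:
step_arm(dp=[[0.044, 0.194, 0], [0.044, 0.194, 0], [0.044, 0.194, 0], [0.044, 0.194, 0], [0.044, 0.194, 0]], angular=[[0, 0, 0.39], [0, 0, 0.39], [0, 0, 0.39], [0, 0, 0.39], [0, 0, 0.39]], gripper=[0.75, 0.75, 0.75, 0.75, 0.75])

```text
t: 43.08
tool_pos: [0.5112, -0.0353, 0.2612]
ee_rot: [3.141, -0.001, -2.983]
ft_force: [1.1, 0.1, -0.3]
gripper_width: 0.07
grip_force: 0.0
```

Call:
step_arm(dp=[[0.044, 0.194, 0], [0.044, 0.194, 0], [0.044, 0.194, 0], [0.041, 0.198, 0], [0, 0, 0]], angular=[[0, 0, 0.39], [0, 0, 0.39], [0, 0, 0.39], [0, 0, 0.38], [0, 0, 0]], gripper=[0.75, 0.75, 0.75, 0.75, 0.75])

```text
t: 43.7
tool_pos: [0.5543, 0.1608, 0.2604]
ee_rot: [3.141, -0.003, -2.856]
ft_force: [0.2, -0.2, -0.0]
gripper_width: 0.07
grip_force: 0.0
```

Call:
step_arm(dp=[[0, 0, -0.18], [0, 0, -0.18], [0, 0, -0.14], [0, 0, 0], [0, 0, 0]], angular=[[0, 0, 0], [0, 0, 0], [0, 0, 0], [0, 0, 0], [0, 0, 0]], gripper=[0.75, 0.75, 0.75, 0.75, 0.75])

```text
t: 44.32
tool_pos: [0.5547, 0.1576, 0.1385]
ee_rot: [-3.141, 0.001, -2.861]
ft_force: [0.8, 0.1, 0.4]
gripper_width: 0.0695
grip_force: 0.0
```

```bash
python3 -c "
from bot import *
s=robot.observe();print(s['t'],s['tool_pos'],s['ee_rot'],s['qpos'])
im=cam('scene');cv2.imwrite('pics/s11.png',cv2.resize(im['color'][150:330,180:420],(800,600),interpolation=cv2.INTER_CUBIC))
bottles(cloud(im),{'blue':(.561,.164)})"
```

```text
44.325 [0.5547 0.1576 0.1385] [-3.1415  0.0011 -2.8608] [ 0.2326 -0.0771  1.7331 -0.0001  1.4844 -1.619 ]
blue 553 cap 82 [0.56   0.1676 0.0897] rect [0.5621 0.1655] [0.0544 0.0626] 19.2 shoulder (array([0.5602, 0.1682]), array([0.0559, 0.0497]), 27.9)
```

View pics/s11.png

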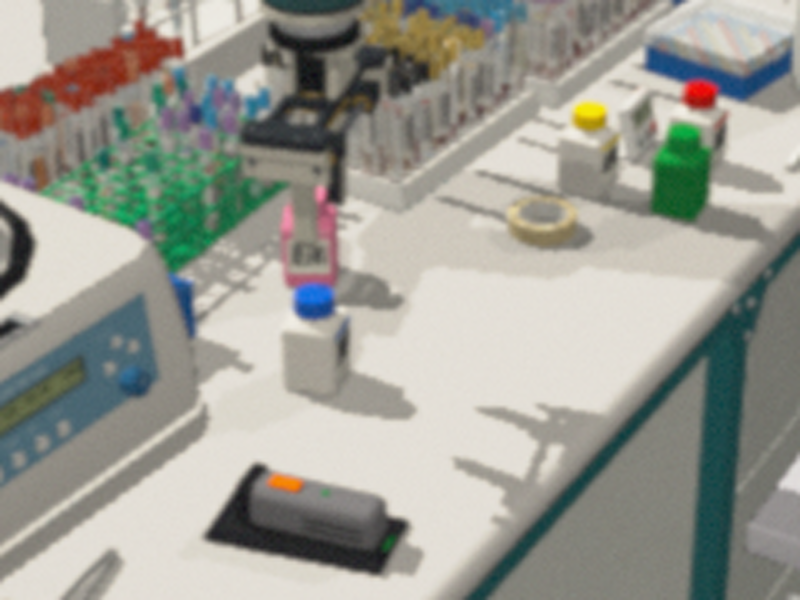

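The scene view shows the open gripper above the blue bottle (315,340), with the housing well to its left. Red, yellow, the scanner and the tape roll are all standing as placed. Now I'll go down onto blue.

Call:
step_arm(dp=[[0, 0, -0.12], [0, 0, -0.12], [0, 0, -0.1], [0, 0, -0.07], [0, 0, -0.024]], angular=[[0, 0, 0], [0, 0, 0], [0, 0, 0], [0, 0, 0], [0, 0, 0]], gripper=[0.75, 0.75, 0.75, 0.75, 0.75])

```text
t: 45.0
tool_pos: [0.5543, 0.1578, 0.0285]
ee_rot: [-3.142, 0.0, -2.86]
ft_force: [-0.2, -0.6, -0.2]
gripper_width: 0.0698
grip_force: 0.0
```

Call:
step_arm(dp=[[0, 0, 0], [0, 0, 0], [0, 0, 0], [0, 0, 0], [0, 0, 0]], angular=[[0, 0, 0], [0, 0, 0], [0, 0, 0], [0, 0, 0], [0, 0, 0]], gripper=[0.75, 0, 0, 0, 0])

```text
t: 45.62
tool_pos: [0.5544, 0.158, 0.029]
ee_rot: [3.141, 0.001, -2.86]
ft_force: [-1.6, 1.1, 5.9]
gripper_width: 0.0497
grip_force: 30.0
```

Call:
step_arm(dp=[[0, 0, 0.08], [0, 0, 0.14], [0, 0, 0.2], [0, 0, 0.14], [-0.065, -0.167, 0]], angular=[[0, 0, 0], [0, 0, 0], [0, 0, 0], [0, 0, 0], [0, 0, -0.44]], gripper=[0, 0, 0, 0, 0])

```text
t: 46.25
tool_pos: [0.539, 0.117, 0.1726]
ee_rot: [-3.141, 0.005, -2.894]
ft_force: [-0.2, -2.1, -2.6]
gripper_width: 0.0499
grip_force: 30.0
```

Call:
step_arm(dp=[[-0.065, -0.168, 0], [-0.065, -0.168, 0], [-0.065, -0.168, 0], [-0.065, -0.168, 0], [-0.065, -0.168, 0]], angular=[[0, 0, -0.44], [0, 0, -0.44], [0, 0, -0.44], [0, 0, -0.44], [0, 0, -0.44]], gripper=[0, 0, 0, 0, 0])

```text
t: 46.88
tool_pos: [0.4558, -0.0952, 0.1697]
ee_rot: [-3.141, 0.001, -3.073]
ft_force: [0.1, -0.3, -0.8]
gripper_width: 0.0499
grip_force: 30.0
```

Call:
step_arm(dp=[[-0.065, -0.168, 0], [-0.068, -0.172, 0], [0, 0, 0], [0, 0, 0]], angular=[[0, 0, -0.44], [0, 0, -0.44], [0, 0, 0], [0, 0, 0]], gripper=[0, 0, 0, 0])

```text
t: 47.38
tool_pos: [0.4235, -0.1788, 0.1691]
ee_rot: [-3.142, 0.001, 3.141]
ft_force: [-0.6, 0.7, -1.8]
gripper_width: 0.0499
grip_force: 30.0
```

Call:
step_arm(dp=[[0, 0, -0.15], [0, 0, -0.15], [0, 0, -0.12], [0, 0, -0.08], [0, 0, -0.045]], angular=[[0, 0, 0], [0, 0, 0], [0, 0, 0], [0, 0, 0], [0, 0, 0]], gripper=[0, 0, 0, 0, 0])

```text
t: 48.0
tool_pos: [0.4236, -0.1779, 0.0315]
ee_rot: [3.141, -0.001, -3.14]
ft_force: [0.3, -0.5, -0.6]
gripper_width: 0.0499
grip_force: 30.0
```

Call:
step_arm(dp=[[0, 0, -0.008], [0, 0, -0.006], [0, 0, 0], [0, 0, 0]], angular=[[0, 0, 0], [0, 0, 0], [0, 0, 0], [0, 0, 0]], gripper=[0, 0, 0, 0])

```text
t: 48.5
tool_pos: [0.4236, -0.1791, 0.0291]
ee_rot: [-3.141, 0.001, 3.141]
ft_force: [-0.4, 0.9, -0.5]
gripper_width: 0.0494
grip_force: 30.0
```

Call:
step_arm(dp=[[0, 0, -0.003], [0, 0, 0], [0, 0, 0], [0, 0, 0], [0, 0, 0]], angular=[[0, 0, 0], [0, 0, 0], [0, 0, 0], [0, 0, 0], [0, 0, 0]], gripper=[0, 0.68, 0.68, 0.68, 0.68])

```text
t: 49.12
tool_pos: [0.4234, -0.1789, 0.0279]
ee_rot: [3.142, -0.0, 3.141]
ft_force: [-0.0, 0.4, -0.5]
gripper_width: 0.0635
grip_force: 0.0
```

Call:
step_arm(dp=[[0, 0, 0.08], [0, 0, 0.16], [0, 0, 0.2], [0, 0, 0.2], [0.06, -0.15, 0.2]], angular=[[0, 0, 0], [0, 0, 0], [0, 0, 0], [0, 0, 0], [0, 0, 0]], gripper=[0.68, 0.68, 0.68, 0.68, 0.68])

```text
t: 49.75
tool_pos: [0.438, -0.2147, 0.239]
ee_rot: [-3.141, 0.002, -3.14]
ft_force: [1.3, 0.3, 0.3]
gripper_width: 0.0632
grip_force: 0.0
```

Call:
step_arm(dp=[[0.06, -0.15, 0.1], [0, -0.1, 0], [0, 0, 0], [0, 0, 0]], angular=[[0, 0, 0], [0, 0, 0], [0, 0, 0], [0, 0, 0]], gripper=[0.75, 0.75, 0.75, 0.75])

```text
t: 50.25
tool_pos: [0.4529, -0.2774, 0.2612]
ee_rot: [3.141, -0.0, 3.141]
ft_force: [-0.4, 0.4, -0.2]
gripper_width: 0.0695
grip_force: 0.0
```

```bash
python3 -c "
from chk import *
chk('w12',dict(red=(.447,-.382),yellow=(.522,-.281),blue=(.4316,-.1787)))"
```

```text
50.3 [ 0.4529 -0.2772  0.2614] [ 3.1413 -0.0002  3.1415]
red 3770 cap 1418 [ 0.4468 -0.3815  0.0894] rect [ 0.4472 -0.3823] [0.0511 0.0507] 3.9 shoulder (array([ 0.4473, -0.3823]), array([0.0509, 0.0507]), 4.1)
yellow 3358 cap 1232 [ 0.5223 -0.282   0.0894] rect [ 0.5223 -0.2817] [0.0498 0.0501] 0.4 shoulder (array([ 0.5224, -0.2817]), array([0.0495, 0.0501]), 0.4)
blue 1048 cap 577 [ 0.4247 -0.2128  0.0893] rect [ 0.4229 -0.2083] [0.0243 0.0495] 89.9 shoulder (array([ 0.4229, -0.2067]), array([0.0212, 0.0497]), 88.8)
timer 2542 [ 0.5155 -0.3807] [0.0261 0.0682] 4.1
tape 1543 [ 0.5183 -0.1793] [0.0634 0.069 ] 11.9
green 3417 [ 0.4196 -0.2767] [0.0502 0.0712] 7.0
scene
yellow 1 cap 0 None rect [ 0.5229 -0.0463] [0. 0.] 0.0 shoulder None
blue 1 cap 0 None rect [0.5608 0.116 ] [0. 0.] 0.0 shoulder None
top
yellow 0 cap 0 None rect [0. 0.] [0. 0.] 0.0 shoulder None
blue 8 cap 0 None rect [0.5698 0.16  ] [0.0792 0.0313] 37.6 shoulder None
```

View pics/w12.png

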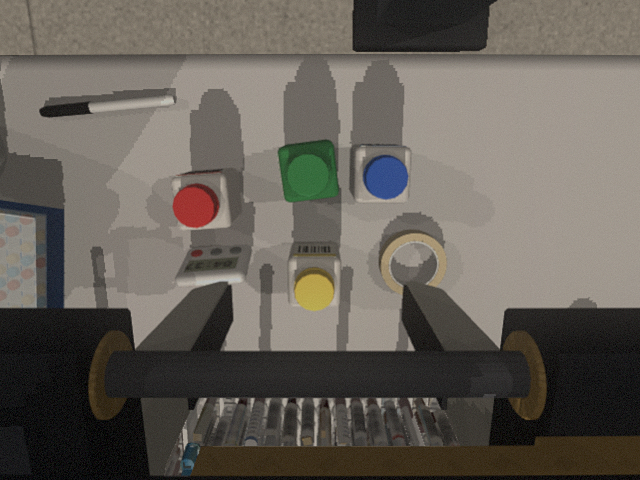

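The w12 view shows red (201,201), yellow (315,275), the tape roll (413,263) and the timer (213,263) all fine. Blue, though, has been pushed right up beside the green look-alike at (382,173), upright and about 34 mm off. I'll measure it exactly and regrip it front to back, because the gap to green is too small for a finger.

```bash
python3 -c "
from bot import *
im=cam('wrist');s=robot.observe();print(s['t'],s['tool_pos'],s['ee_rot'],s['qpos'])
X=cloud(im);m=(X[...,0]>.37)&(X[...,0]<.475)&(X[...,1]>-.255)&(X[...,1]<-.15)&(X[...,2]>.008)&(X[...,2]<.11)
P=X[m];print(cv2.minAreaRect(P[:,:2].astype(np.float32)),len(P))
for a,b in((.084,.1),(.055,.072)):
    Q=P[(P[:,2]>a)&(P[:,2]<b)];print(a,cv2.minAreaRect(Q[:,:2].astype(np.float32)),np.median(Q,0))
print(robot.mark_of('wrist','blue')[:1]);d=robot.mark_of('wrist','blue')[0];print(at_z(im,d['point'],0))
"
```

```text
50.45 [ 0.453  -0.2772  0.2617] [-3.1415  0.0002 -3.1412] [-0.5972 -0.2086  1.6523  0.0001  1.6976 -2.1684]
((0.4226527810096741, -0.2212425172328949), (0.05046777054667473, 0.05058715492486954), 0.05676325783133507) 3459
0.084 ((0.4233062267303467, -0.22120580077171326), (0.03523815795779228, 0.03508008271455765), 70.59036254882812) [ 0.4228 -0.2216  0.0893]
0.055 ((0.422762393951416, -0.22119079530239105), (0.05024842917919159, 0.05048391595482826), 0.05676325783133507) [ 0.4137 -0.2312  0.0648]
[{'point': [371.1, 164.9], 'score': 0.67}]
[ 0.4195 -0.2229  0.    ]
```

Call:
step_arm(dp=[[-0.024, 0.045, 0], [-0.024, 0.045, 0], [-0.024, 0.045, 0], [-0.024, 0.045, 0], [-0.025, 0.044, 0]], angular=[[0, 0, -1], [0, 0, -1], [0, 0, -1], [0, 0, -1], [0, 0, -1]], gripper=[0.75, 0.75, 0.75, 0.75, 0.75])

```text
t: 51.18
tool_pos: [0.4225, -0.2213, 0.2616]
ee_rot: [-3.142, 0.0, 2.739]
ft_force: [0.2, 0.4, 0.5]
gripper_width: 0.0702
grip_force: 0.0
```

Call:
step_arm(dp=[[0, 0, 0], [0, 0, 0], [0, 0, 0], [0, 0, 0], [0, 0, 0]], angular=[[0, 0, -1], [0, 0, -1], [0, 0, -1], [0, 0, -1], [0, 0, -1]], gripper=[0.75, 0.75, 0.75, 0.75, 0.75])

```text
t: 51.8
tool_pos: [0.4227, -0.2217, 0.2617]
ee_rot: [3.142, 0.0, 2.339]
ft_force: [-0.2, -0.1, 0.1]
gripper_width: 0.0697
grip_force: 0.0
```

Call:
step_arm(dp=[[0, 0, 0], [0, 0, 0], [0, 0, 0], [0, 0, 0], [0, 0, 0]], angular=[[0, 0, -1], [0, 0, -1], [0, 0, -1], [0, 0, -1], [0, 0, -1]], gripper=[0.75, 0.75, 0.75, 0.75, 0.75])

```text
t: 52.42
tool_pos: [0.4227, -0.2217, 0.2616]
ee_rot: [3.141, 0.0, 1.939]
ft_force: [0.6, 0.2, -0.5]
gripper_width: 0.0696
grip_force: 0.0
```

Call:
step_arm(dp=[[0, 0, -0.1], [0, 0, -0.14], [0, 0, -0.14], [0, 0, -0.09], [0, 0, 0]], angular=[[0, 0, -1], [0, 0, -1], [0, 0, -1], [0, 0, -1], [0, 0, -0.64]], gripper=[0.75, 0.75, 0.75, 0.75, 0.75])

```text
t: 53.05
tool_pos: [0.422, -0.2213, 0.1421]
ee_rot: [-3.139, -0.001, 1.568]
ft_force: [-0.2, 0.2, -0.2]
gripper_width: 0.0698
grip_force: 0.0
```

```bash
python3 -c "
from bot import *
s=robot.observe();print(s['t'],s['tool_pos'],s['ee_rot'],s['qpos'])
im=cam('scene');cv2.imwrite('pics/s13.png',cv2.resize(im['color'][150:290,300:480],(800,600),interpolation=cv2.INTER_CUBIC))
X=cloud(im);bottles(X,{'blue':(.4227,-.217),'red':(.447,-.382),'yellow':(.522,-.281)},.045)"
```

```text
53.05 [ 0.422  -0.2213  0.1421] [-3.1393 -0.0013  1.5682] [-0.5364 -0.3076  1.9247 -0.      1.5271 -0.5338]
blue 474 cap 63 [ 0.4193 -0.2135  0.0895] rect [ 0.421  -0.2225] [0.0783 0.0555] 86.8 shoulder (array([ 0.4202, -0.2213]), array([0.076 , 0.0529]), 87.4)
red 218 cap 24 [ 0.4376 -0.3727  0.0891] rect [ 0.444  -0.3708] [0.0605 0.0592] 22.4 shoulder (array([ 0.4424, -0.3693]), array([0.056 , 0.0541]), 24.6)
yellow 423 cap 59 [ 0.5221 -0.2727  0.0898] rect [ 0.5271 -0.2734] [0.0662 0.0605] 1.4 shoulder (array([ 0.5211, -0.2709]), array([0.0581, 0.0574]), 8.9)
```

View pics/s13.png

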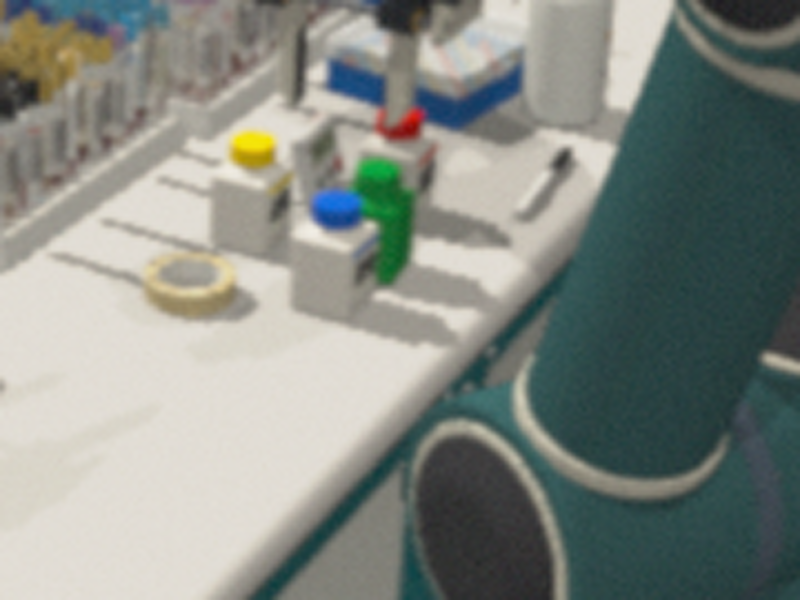

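The scene crop shows blue upright at (340,255) next to green (385,220), with the fingers above it ready to close front to back. I'll go down and grip.

Call:
step_arm(dp=[[0, 0, -0.14], [0, 0, -0.13], [0, 0, -0.1], [0, 0, -0.06], [0, 0, -0.018]], angular=[[0, 0, 0], [0, 0, 0], [0, 0, 0], [0, 0, 0], [0, 0, 0]], gripper=[0.75, 0.75, 0.75, 0.75, 0.75])

```text
t: 53.72
tool_pos: [0.4227, -0.2218, 0.0318]
ee_rot: [-3.141, -0.0, 1.57]
ft_force: [0.0, -1.0, 1.4]
gripper_width: 0.0696
grip_force: 0.0
```

Call:
step_arm(dp=[[0, 0, 0], [0, 0, 0], [0, 0, 0], [0, 0, 0], [0, 0, 0]], angular=[[0, 0, 0], [0, 0, 0], [0, 0, 0], [0, 0, 0], [0, 0, 0]], gripper=[0.75, 0, 0, 0, 0])

```text
t: 54.35
tool_pos: [0.4229, -0.2221, 0.0325]
ee_rot: [3.141, 0.0, 1.57]
ft_force: [-0.9, -0.9, 4.9]
gripper_width: 0.0495
grip_force: 30.0
```

Call:
step_arm(dp=[[0, 0, 0.06], [0, 0, 0.06], [0.012, 0.085, 0], [0.011, 0.085, 0], [0, 0, 0]], angular=[[0, 0, 0], [0, 0, 0], [0, 0, 0], [0, 0, 0], [0, 0, 0]], gripper=[0, 0, 0, 0, 0])

```text
t: 54.98
tool_pos: [0.4288, -0.1787, 0.063]
ee_rot: [3.141, 0.0, 1.572]
ft_force: [0.1, -0.5, -0.2]
gripper_width: 0.0501
grip_force: 30.0
```

Call:
step_arm(dp=[[0, 0, -0.05], [0, 0, -0.04], [0, 0, -0.022], [0, 0, 0], [0, 0, 0]], angular=[[0, 0, 0], [0, 0, 0], [0, 0, 0], [0, 0, 0], [0, 0, 0]], gripper=[0, 0, 0, 0, 0])

```text
t: 55.6
tool_pos: [0.4285, -0.1795, 0.0342]
ee_rot: [3.142, 0.0, 1.57]
ft_force: [-0.0, -0.1, -0.5]
gripper_width: 0.0498
grip_force: 30.0
```

Call:
step_arm(dp=[[0, 0.002, -0.007], [0, 0, -0.003], [0, 0, 0], [0, 0, 0], [0, 0, 0]], angular=[[0, 0, 0], [0, 0, 0], [0, 0, 0], [0, 0, 0], [0, 0, 0]], gripper=[0, 0, 0, 0.68, 0.68])

```text
t: 56.22
tool_pos: [0.4286, -0.1789, 0.0316]
ee_rot: [3.141, 0.0, 1.57]
ft_force: [0.5, 0.7, -0.4]
gripper_width: 0.0623
grip_force: 0.0
```

Call:
step_arm(dp=[[0, 0, 0], [0, 0, 0], [0, 0, 0.06], [0, 0, 0.1], [0, 0, 0.16]], angular=[[0, 0, 0], [0, 0, 0], [0, 0, 0], [0, 0, 0], [0, 0, 0]], gripper=[0.68, 0.68, 0.68, 0.68, 0.68])

```text
t: 56.85
tool_pos: [0.4281, -0.1787, 0.1126]
ee_rot: [-3.141, -0.001, 1.57]
ft_force: [0.2, -0.3, 0.0]
gripper_width: 0.0629
grip_force: 0.0
```

Call:
step_arm(dp=[[0, 0, 0.2], [0, 0, 0.2], [0.04, -0.1, 0.2], [0.04, -0.1, 0.12], [0, 0, 0]], angular=[[0, 0, 0], [0, 0, 0], [0, 0, 0], [0, 0, 0], [0, 0, 0]], gripper=[0.68, 0.68, 0.68, 0.68, 0.68])

```text
t: 57.48
tool_pos: [0.4491, -0.2301, 0.2944]
ee_rot: [3.139, 0.002, 1.569]
ft_force: [0.2, -0.3, -0.1]
gripper_width: 0.0634
grip_force: 0.0
```

```bash
python3 -c "
from chk import *
chk('w14',dict(red=(.447,-.382),yellow=(.522,-.281),blue=(.4285,-.1787)))"
```

```text
57.525 [ 0.4485 -0.2293  0.2926] [3.1406 0.0005 1.5691]
red 2190 cap 323 [ 0.4466 -0.3713  0.0889] rect [ 0.446  -0.3754] [0.0506 0.0367] 3.5 shoulder (array([ 0.4464, -0.3756]), array([0.0495, 0.0367]), 4.0)
yellow 3043 cap 1087 [ 0.5221 -0.2805  0.0893] rect [ 0.5224 -0.2808] [0.0492 0.0511] 89.7 shoulder (array([ 0.5225, -0.2808]), array([0.049 , 0.0511]), 89.5)
blue 2761 cap 1230 [ 0.4289 -0.1775  0.0892] rect [ 0.4284 -0.1785] [0.0494 0.0495] 89.8 shoulder (array([ 0.4284, -0.1785]), array([0.0494, 0.0495]), 89.8)
timer 1367 [ 0.5145 -0.3794] [0.026  0.0649] 4.3
tape 1819 [ 0.52   -0.1786] [0.0683 0.0687] 1.4
green 2473 [ 0.4198 -0.2864] [0.0502 0.0509] 7.0
scene
yellow 2 cap 0 None rect [ 0.5745 -0.0362] [0.0642 0.    ] 148.0 shoulder None
blue 2 cap 0 None rect [0.5294 0.1666] [0.0282 0.    ] -168.0 shoulder None
top
yellow 0 cap 0 None rect [0. 0.] [0. 0.] 0.0 shoulder None
blue 10 cap 0 None rect [0.5715 0.1697] [0.0623 0.078 ] 81.3 shoulder None
```

View pics/w14.png

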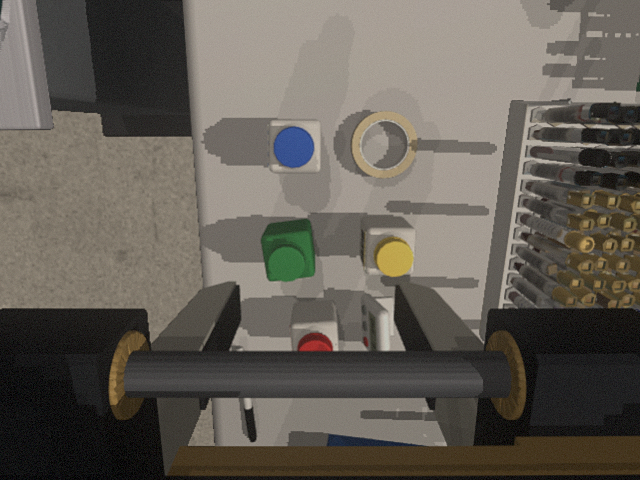

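The w14 view shows blue (295,146) centred in front of the tape roll (384,145). Yellow is at (390,250), and red (315,330) is in front of the timer (375,325). All of them measure within tolerance. I'll do a last check of the scanner and hand in.

```bash
python3 -c "
from bot import *
im=cam('wrist');X=cloud(im);bottles(X,dict(red=(.447,-.382),yellow=(.522,-.281),blue=(.4285,-.1787)),.042)
Y=cloud(cam('top'));c=Y[(abs(Y[...,0]-.445)<.1)&(abs(Y[...,1]-.348)<.06)&(Y[...,2]>.025)&(Y[...,2]<.08)]
print('scanner',len(c) and cv2.minAreaRect(c[:,:2].astype(np.float32)))
s=robot.observe();print(s['t'],s['dq'])
print(robot.job_done())"
```

```text
red 2053 cap 207 [ 0.447  -0.3689  0.0888] rect [ 0.4457 -0.3726] [0.0505 0.0313] 3.0 shoulder (array([ 0.4463, -0.3722]), array([0.0496, 0.0307]), 1.5)
yellow 3105 cap 1104 [ 0.5222 -0.2805  0.0893] rect [ 0.5224 -0.2815] [0.0507 0.0511] 89.9 shoulder (array([ 0.5225, -0.2816]), array([0.0506, 0.0509]), 89.7)
blue 2803 cap 1257 [ 0.4289 -0.1777  0.0892] rect [ 0.4283 -0.1778] [0.049  0.0498] 89.9 shoulder (array([ 0.4283, -0.1778]), array([0.049 , 0.0498]), 89.9)
scanner ((0.44088810682296753, 0.34690821170806885), (0.12483754009008408, 0.03740513324737549), 10.42966079711914)
57.725 [ 0.0014 -0.0002 -0.0024 -0.0006  0.0012 -0.003 ]
the job is handed in; nothing more can be done
None
```

I handed the job in at 57.7 s without a verdict: I aimed the scanner at red, yellow and blue in order for over 3 s each, put it back on its pad, and set all three bottles in place; blue got knocked once and I reset it.

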